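# Feed the ferrules into the bench washer

### The arm

A 7-joint arm with a two-finger parallel gripper is mounted at the origin on the work surface. World frame = base frame: x ahead of the robot, y to its left, z up, the work surface at z = 0. Lengths are in m, angles in rad, forces in N, time in s.
With the tool pointing down it reaches from about 0.425 to 0.875 m from the base axis. Payload 4.7 kg.
Tool frame: the origin (TCP) lies midway between the tips of the shut fingers; the grasp point (between the pads) lies 19 mm behind it; z points along the fingers, y is the line along which they close (so a half turn about z gives the same grasp; the last joint's range is limited). The gripper opens to 85 mm and grips with 20 to 120 N. Pads are 22 mm wide; open, the fingers measure 114 mm over their backs; the gripper's body (76 mm by 85 mm) begins 54 mm behind the grasp point. The pads swing forward as they close: fully open they stand 13 mm farther back than shut.
Start: joints at [1.309, 0.321, -0.07, 1.45, 0.023, 1.371, -0.057], TCP at [0.177, -0.625, 0.231] pointing down, gripper open.
Joint ranges: [-2.86, 2.86], [-0.3, 2.09], [-1.38, 1.24], [0.06, 2.45], [-1.56, 4.7], [0.09, 2.05], [-2.69, 2.69]. Speed limits (rad/s): [2.57, 2.57, 3.14, 3.14, 3.14, 3.14, 3.14].

### API

Orientations are given as [roll, pitch, yaw] about the fixed x, y, z axes, in that order (R = Rz(yaw) Ry(pitch) Rx(roll)).
In Python, from plant import status, get_image, get_calibration, workorder gives the robot as it stands.
- The arm moves only by the tool apply_moves, never from a script. Its argument "motion" is a list of rows, each a list of 7 numbers: the opening, from 0 (shut) to 1 (fully open), then the shift along the tool's x, y, z as a fraction of full scale, then the turn, a rotation vector about the tool's x, y, z as a fraction of full scale. A call has 1 to 12 rows; each row is the pose to reach, as a shift and turn from the pose commanded when the call began, along the tool's axes at that moment; what a row does not reach only later rows make up. Full scale, the value 1, is 10 cm for a shift and 2 rad for a turn. A row lasts 1/10 s, in which the tool goes at most 50 mm and 8.59 degrees, less where a joint would pass 70% of its speed; a pose out of reach is approached as far as the arm can. A call with a number of a shift or a turn outside -1 to 1 is refused whole. A call with a gripper value outside its range is refused whole. The fingers move at their own pace and stop on an object; "newtons" is the grip in N (left out, the last holds). Time passes only in rows, so rows that repeat a pose let the fingers close. It gives the time, the measured TCP pose, the force, the opening and the grip force at its end, in the units of the state.
- status.read_state(): the state, without advancing time (a new reading comes with each control period).
- get_image(name): name is "scene" or "top" or "wrist"; returns (picture, depth): 420x560x3 uint8, red, green, blue; 420x560 float32, m along the optical axis (not along the pixel's ray), 0 where there is no reading.
- get_calibration(name): a dict with "fx", "fy", "cx", "cy" (pixels), "view" (4x4, takes a point from world to camera coordinates); the wrist camera has in their place "hand_eye" (4x4, takes a point from camera to tool coordinates, whose origin is the TCP and whose axes are the flange's). Camera axes: x right, y up, looking along -z (the intrinsics and any distortion apply to the point x, -y, -z); pixel columns grow to the right and rows downward; lengths in m; the calibration is good to about 2 mm. The wrist camera is an equidistant fisheye: a pixel r from the principal point sees the ray r / f radians off the axis. A picture is of the moment at which its call begins: read the wrist's pose just before it. get_calibration takes no time and is no camera call.
- workorder.close_job(): hands the job in; it is judged then, once.
The state is a dict: "time_s": time; "qpos": joint angles; "joint_vel": joint speeds; "effort": joint torques, N m; "position": TCP position; "orientation": TCP orientation; "wrist_force": force on the tool from outside, world axes, zero at the start; "torque": the same for the moment, N m; "finger_gap": finger opening in m; "finger_force": force on a finger pad.
Only numpy, scipy, OpenCV 4.12 (cv2) and the standard library are available. Lean on these libraries where they do the work, as an engineer would, in place of code of your own. Each camera call takes 0.05 s, during which the arm holds its last target. There are 200 camera calls.

### The job

Wash the steel ferrules that hang on the hook panel: switch the washer on at its main switch, a quarter turn clockwise to the stop; lift each one off its hook, lay it lengthwise on the washer's two infeed rails and push it through the spring flap until it slides down inside and the flap has swung shut behind it. When it is on and all of them are inside, press the start button fully down and let go. Leave the other things on the bench where they are.

Things in the scene. Friction and masses are not known exactly. Their poses are not given: they have to be found in the camera images.
- washer: blue bench washer, fixed in a run; place and angle differ each time. Origin at bench level under the closed flap; x = feed direction (into the machine), y to its left, z up. In front of the flap two infeed rails; flap in the mouth of a snout (x -11 to +75 mm, 98 wide, 195 high); behind it the tub (x 70 to 330 mm, 240 wide, 254 high, lid closed)
- infeed (a point): where a ferrule's centre lies on the rails, 85 mm before the flap, 145 mm above the bench; axes as the washer's. Rails: polished, 10 mm round, along x from x = -192 to -12 mm of the washer, axes at y = -20 and +20 mm, 125 mm above the bench, on a pedestal 54 mm wide and 112 mm high. A ferrule lying lengthwise cradles between them, its top at 168 mm
- sill (a point): middle of the port at rail-top height, 130 mm above the bench, in the plane of the closed flap; axes as the washer's. Port 86 mm wide, lintel underside at 187 mm, lintel front at x = -11 mm. At the rails' end (x = -12 mm) a slick chute falls away at 40 degrees into the tub: a ferrule pushed until its rear end is level with the lintel's front tips in and slides down by itself
- flap (a joint): the aluminium infeed flap, 76 mm wide, 54 mm high, hinged at its top edge (186 mm above the bench), swinging inwards; 0 = shut, about 1.2 rad while a ferrule passes under it, 1.5 = its stop. A spring closes it; some 3 to 5 N of push on the ferrule opens it
- main (a joint): the washer's black main switch on the grey box left of the snout, seen from above a disc of 44 mm with a grip bar 42 mm long, 14 mm thick and 32 mm high across it; 0 = off, bar along the washer's x; turns clockwise seen from above, 1.5 rad = on, at its stop; stiff enough to stay where it is left (0.04 N m)
- main_grip (a point): on the axis of the main switch, in the upper part of its grip bar, 177 mm above the bench; bar top 7 mm above this point, disc 23 mm below it. The box under it is 140 mm high (washer x = -48 to 67 mm, y = 59 to 147 mm)
- start (a joint): the washer's only push button, white, 28 mm across, on top of the control pod, pressed straight down: 0 = out, 0.006 m = fully down (5 N); it springs back
- start_top (a point): middle of the top of the start button, 162 mm above the bench. The grey control pod under it is 140 mm high and stands right of the snout (washer x = -48 to 67 mm, y = -139 to -59 mm)
- panel: blue-framed mesh panel with four hooks, fixed in a run; place and angle differ each time. Origin at bench level; its own -x is its front, where the hooks point. Mesh at x = 28 to 36 mm, 370 mm wide, 205 mm high; base plate x -25 to 65 mm, 6 mm thick
- hook1 (a point): on the axis of the hook at the panel's y = -132 mm (the others at -44, +44, +132 mm), 185 mm above the bench, 12 mm before the panel's origin; axes as the panel's. Hooks: 7 mm round rod, level from the mesh to panel x = -56 mm, then turned up, the tip 10 mm above the rod's top and ending at x = -66 mm. A hanging ferrule must rise 12 to 20 mm, then move 80 mm straight off to the front
- ferrule1_mid (a point): centre of a steel crimp ferrule, a plain sleeve 46 mm outside, 30 mm bore, 60 mm long, 0.35 kg or so; its x axis = the sleeve's axis. If present it hangs at the start by its bore on the panel's hook at y = -132 mm, axis along the hook, its centre about 11 mm below the hook's axis; graspable across its 46 mm from above. Three or all of the four ferrules are present
- ferrule2_mid (a point): centre of a steel crimp ferrule, a plain sleeve 46 mm outside, 30 mm bore, 60 mm long, 0.35 kg or so; its x axis = the sleeve's axis. If present it hangs at the start by its bore on the panel's hook at y = -44 mm, axis along the hook, its centre about 11 mm below the hook's axis; graspable across its 46 mm from above. Three or all of the four ferrules are present
- ferrule3_mid (a point): centre of a steel crimp ferrule, a plain sleeve 46 mm outside, 30 mm bore, 60 mm long, 0.35 kg or so; its x axis = the sleeve's axis. If present it hangs at the start by its bore on the panel's hook at y = 44 mm, axis along the hook, its centre about 11 mm below the hook's axis; graspable across its 46 mm from above. Three or all of the four ferrules are present
- ferrule4_mid (a point): centre of a steel crimp ferrule, a plain sleeve 46 mm outside, 30 mm bore, 60 mm long, 0.35 kg or so; its x axis = the sleeve's axis. If present it hangs at the start by its bore on the panel's hook at y = 132 mm, axis along the hook, its centre about 11 mm below the hook's axis; graspable across its 46 mm from above. Three or all of the four ferrules are present
- adapter1: bystander, leave alone: small steel hex pipe adapter standing on the bench; origin at the middle of its underside
- adapter2: bystander, leave alone: small brass hex pipe adapter standing on the bench; origin at the middle of its underside
- wrench: bystander, leave alone: open-ended spanner, 190 mm, lying flat on the bench; origin at the middle of its underside
- oil: bystander, leave alone: grey oil bottle, 60 mm across, 170 mm high; origin at the middle of its underside
- paper_roll: bystander, leave alone: roll of wiping paper, 110 mm across, 200 mm high; origin at the middle of its underside
- tin: bystander, leave alone: open metal tin, 72 mm across, 85 mm high; origin at the middle of its underside
- grease: bystander, leave alone: white grease jar with black lid, 68 mm across, 80 mm high; origin at the middle of its underside
Not all that is in view belongs to the job. Leave any blue look-alike of the part that bears ferrule2_mid alone.

How it is judged:
By the outcome, as a careful person would: the job done as asked, in the order asked, and still so for the second after the job is handed in, with the robot touching nothing.
Of ferrule1, ferrule2, ferrule3, ferrule4 only 3 to 4 are there at a start; the rules pass over those that are not, and their reading is None.
At some moment in a run one of ferrule1, ferrule2, ferrule3, ferrule4 may be knocked a few centimetres aside while the robot is not near it.
It also fails if it takes over 210 s, if anything falls off the work surface, if the arm or the gripper's body presses on something with over 40 N, if the wrist force passes 120 N, or if a joint passes its speed limit or range.

## Working session

There is one attempt and no reset: what is moved stays moved. The work goes in short steps, Python scripts to look and compute and a tool call to move; the robot and the scene stay as the last step left them, time stands still between calls to the robot, and variables do not carry over. Pictures are saved under pics/ and viewed, at most 14 in all, crops included, and the job is handed in when it is done.

Besides the shell and the picture viewer there is one more tool, called after "Call:" as name(argument=value, ...), one argument or row to a line, values as JSON. apply_moves: Moves the arm, as the interface text tells. Its arguments: {"type":"object","properties":{"motion":{"type":"array"},"newtons":{"type":"number"}},"required":["motion"]}

```bash
ls; mkdir -p pics
python3 - <<'E'
from plant import status,get_image,get_calibration
import cv2,numpy as np
s=status.read_state();print(s)
for n in("scene","top","wrist"):
    p,d=get_image(n);cv2.imwrite(f"pics/{n}0.png",p[:,:,::-1]);np.save(f"pics/{n}0.npy",d);c=get_calibration(n);print(n,{k:np.round(v,4).tolist() if not isinstance(v,str) else v for k,v in c.items()})
E
```

```text
pics
{'time_s': 0.0, 'qpos': array([ 1.30913402,  0.32180743, -0.07004927,  1.45167203,  0.02259281,
        1.37082905, -0.05690007]), 'joint_vel': array([ 2.31784786e-03,  9.05439889e-04, -1.05687806e-03,  4.17697750e-04,
        4.07584793e-05, -5.16366205e-04, -8.01939405e-04]), 'effort': array([ 8.17907585e-05, -4.93578637e+01, -3.82178351e-01, -3.14335084e+01,
        1.29151123e-02,  1.13783847e-02,  2.99798501e-05]), 'position': array([ 0.17676642, -0.62493368,  0.23023485]), 'orientation': array([-3.13966583e+00,  1.04577553e-04,  2.75757753e-01]), 'wrist_force': array([-0.52798443,  0.61811714,  0.4388976 ]), 'torque': array([ 0.03644423,  0.01292568, -0.00655492]), 'finger_force': 0.0, 'finger_gap': 0.08552074711091143}
scene {'fx': 409.2992, 'fy': 409.2992, 'cx': 277.5764, 'cy': 208.6077, 'view': [[-0.6137, 0.7895, -0.0099, 0.3858], [-0.555, -0.4225, 0.7165, 0.1563], [0.5615, 0.4452, 0.6975, -1.5062], [0.0, 0.0, 0.0, 1.0]]}
top {'fx': 521.795, 'fy': 521.795, 'cx': 276.8617, 'cy': 212.1406, 'view': [[-0.0035, -0.9998, -0.0208, -0.0572], [0.9886, -0.0066, 0.1504, -0.5749], [-0.1505, -0.02, 0.9884, -1.4364], [0.0, 0.0, 0.0, 1.0]]}
wrist {'fx': 325.1923, 'fy': 325.1923, 'cx': 279.1391, 'cy': 205.3841, 'hand_eye': [[-0.0016, 0.9578, 0.2875, 0.0742], [1.0, 0.0017, 0.0, -0.0004], [-0.0005, 0.2875, -0.9578, -0.1424], [0.0, 0.0, 0.0, 1.0]]}
```

View pics/scene0.png

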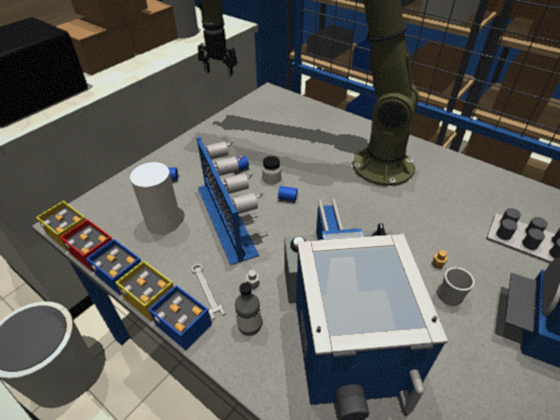

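View pics/top0.png

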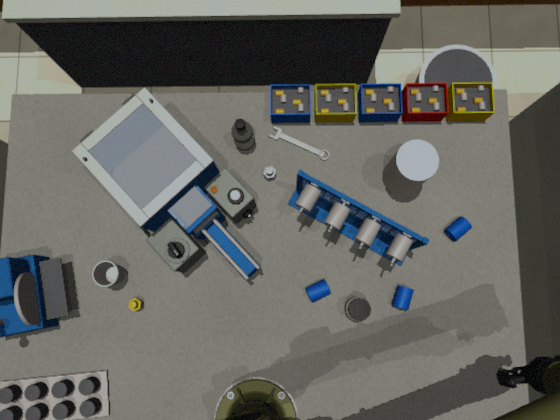

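The top view shows the four steel ferrules on their hooks at (400,248), (369,233), (338,217) and (308,200). The washer is upper left, with rails from (205,235) to (255,270), main switch at (177,248) and start button at (236,196). The blue look-alikes lie on the bench at (318,290), (403,297) and (458,229), so I leave them alone. Next I measure.

```bash
cat > h.py <<'E'
import numpy as np,cv2
from plant import status,get_image,get_calibration
from scipy.spatial.transform import Rotation as Ro
def cloud(d,c):
    v,u=np.indices(d.shape);P=np.stack([(u-c["cx"])/c["fx"]*d,-(v-c["cy"])/c["fy"]*d,-d],-1)
    V=np.array(c["view"]);return (P-V[:3,3])@V[:3,:3]
def ray(n,u,v,z):
    c=get_calibration(n);V=np.array(c["view"]);o=-V[:3,:3].T@V[:3,3]
    r=V[:3,:3].T@np.array([(u-c["cx"])/c["fx"],-(v-c["cy"])/c["fy"],-1]);return o+r*(z-o[2])/r[2]
E
python3 - <<'E'
from h import *
im=cv2.imread("pics/top0.png");d=np.load("pics/top0.npy");W=cloud(d,get_calibration("top"))
hsv=cv2.cvtColor(im,cv2.COLOR_BGR2HSV)
for (u,v) in [(308,200),(338,217),(369,233),(400,248),(177,248),(236,196),(230,248),(150,250),(145,160),(20,300),(180,260),(300,350)]: print(u,v,W[v,u].round(3))
def blobs(m,name,mina=30):
    n,l,st,ce=cv2.connectedComponentsWithStats(m.astype(np.uint8))
    for i in range(1,n):
        if st[i,4]>=mina:
            q=W[l==i];r=cv2.minAreaRect((q[:,:2]*1000).astype(np.float32));print(name,ce[i].round(1),st[i,4],'med',np.median(q,0).round(4),'rect',np.round(r[0],1),np.round(r[1],1),round(r[2],1))
z=W[...,2];roi=np.zeros(z.shape,bool)
roi[170:280,280:440]=1
low=hsv[...,1]<70
blobs(roi&low&(z>.183)&(z<.215)&(hsv[...,2]>90),'ferr')
blobs(roi&(z>.19)&(z<.215)&~low,'mesh')
roi[:]=0;roi[80:290,60:270]=1
blobs(roi&(z>.235)&(z<.275),'lid',200)
blobs(roi&(z>.13)&(z<.148),'boxes',50)
blobs(roi&(z>.15)&(z<.172),'z150-172',15)
blobs(roi&(z>.173)&(z<.19),'z173-190',15)
blobs(roi&(z>.19)&(z<.205),'snout',50)
blobs(roi&(z>.119)&(z<.1335),'rails',15)
big=np.hstack([cv2.resize(im[150:300,130:290],None,fx=2.45,fy=2.45,interpolation=2),cv2.resize(im[150:300,280:440],None,fx=2.45,fy=2.45,interpolation=2)])
cv2.imwrite("pics/c1.png",big);print(big.shape)
E
```

```text
308 200 [ 0.582 -0.143  0.196]
338 217 [ 0.538 -0.218  0.197]
369 233 [ 0.496 -0.294  0.199]
400 248 [ 0.459 -0.371  0.194]
177 248 [0.464 0.196 0.162]
236 196 [0.6   0.045 0.16 ]
230 248 [0.468 0.064 0.111]
150 250 [ 0.473  0.31  -0.001]
145 160 [0.676 0.263 0.251]
20 300 [0.333 0.582 0.192]
180 260 [0.434 0.192 0.142]
300 350 [ 0.19  -0.123  0.003]
ferr [417.4 174.3] 315 med [ 0.6462 -0.4218  0.2007] rect [ 642.9 -420.4] [91.5 29.6] 89.4
ferr [307.6 197. ] 403 med [ 0.5902 -0.1424  0.1943] rect [ 582.9 -137.7] [42.7 93. ] 60.8
ferr [337.2 214.8] 414 med [ 0.5436 -0.2158  0.1939] rect [ 541.  -214.9] [41.2 90.8] 59.6
ferr [367.8 231.4] 416 med [ 0.5    -0.2923  0.1934] rect [ 497.3 -290.9] [41.6 91. ] 60.8
ferr [399.5 247. ] 416 med [ 0.4612 -0.3703  0.1939] rect [ 454.  -367.9] [41.9 93. ] 61.4
mesh [362.5 207.4] 777 med [ 0.5603 -0.2801  0.2014] rect [ 563.1 -276.8] [368.5  15.8] 60.7
lid [142.2 156.9] 10205 med [0.6839 0.2693 0.2536] rect [689.4 273.3] [273.5 242.3] 43.0
boxes [226.4 191.7] 1100 med [0.6196 0.0754 0.1409] rect [613.7  71.4] [121.9  87.5] 44.7
boxes [170.4 241.7] 
[... 712 characters left out ...]
20.9] 48 med [0.5326 0.2446 0.1811] rect [533.6 243.5] [ 3.3 67. ] 43.9
z173-190 [173.2 249.4] 98 med [0.4587 0.2015 0.1838] rect [459.3 202. ] [42.2 14.6] 36.0
snout [190.8 208. ] 1315 med [0.5613 0.1546 0.1962] rect [561.4 154.5] [ 83.4 236.4] 42.9
rails [241.3 131.6] 98 med [0.7839 0.0329 0.125 ] rect [788.8  36.2] [37.5 43.5] 17.2
rails [246.3 205.6] 19 med [0.5827 0.0187 0.1253] rect [581.2  19.1] [ 1.7 47.4] 42.0
rails [234.6 243.1] 225 med [0.4794 0.0496 0.1292] rect [478.5  49.9] [180.1  10.6] 43.0
rails [223.8 253.6] 227 med [0.453  0.0806 0.1297] rect [452.7  78.5] [180.1  12.4] 42.8
rails [186.8 260.3] 33 med [0.435  0.1751 0.1272] rect [435.4 175.8] [ 2.9 85. ] 44.9
(368, 784, 3)
```

View pics/c1.png

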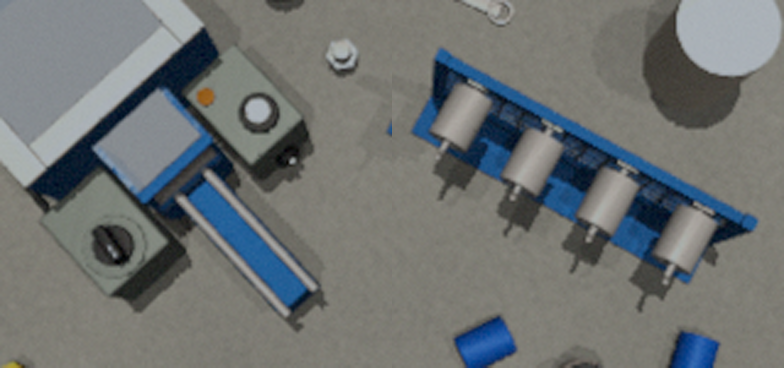

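The crop confirms all four targets are bare steel on the panel's hooks, and the blue sleeves lie on the bench. The main switch bar is at crop (112,243), along the feed direction (off). The start button is the white disc at crop (258,110).

The depth data agrees with the given sizes: rails at 0.130, boxes at 0.140, hook spacing 88 mm. Next come the frames and a small move planner.

```bash
cat > plan.py <<'E'
"""plan(waypoints) -> prints calls. waypoint=(x,y,z,yaw_deg,opening,tilt_deg about tool y,extra rows)"""
import json,os
from h import *
def rot(yaw,tilt=0): return Ro.from_euler("z",yaw,degrees=True)*Ro.from_euler("x",180,degrees=True)*Ro.from_euler("y",tilt,degrees=True)
def start():
    if os.path.exists("cmd.json"):
        c=json.load(open("cmd.json"));return np.array(c["p"]),Ro.from_quat(c["q"])
    s=status.read_state();return np.array(s["position"]),Ro.from_euler("xyz",s["orientation"])
def plan(wps,step=.045,ang=.14):
    p,R=start();calls=[];rows=[];p0,R0=p,R
    def flush():
        nonlocal rows,p0,R0
        if rows: calls.append(rows)
        rows=[];p0,R0=p,R
    for (x,y,z,yaw,op,tilt,ex) in wps:
        T=np.array([x,y,z]);RT=rot(yaw,tilt)
        while 1:
            rv=(R.inv()*RT).as_rotvec()
            n=max(1,int(np.ceil(max(np.linalg.norm(T-p)/step,np.linalg.norm(rv)/ang))))
            q=p+(T-p)/n;Q=R*Ro.from_rotvec(rv/n)
            def f(q,Q): return np.r_[R0.inv().apply(q-p0)/.1,(R0.inv()*Q).as_rotvec()/2]
            g=f(q,Q)
            if len(rows)>=12 or abs(g).max()>1: flush();g=f(q,Q)
            g=np.round(g,3)
            rows.append([op]+g.tolist());p=p0+R0.apply(g[:3]*.1);R=R0*Ro.from_rotvec(g[3:]*2)
            if n==1:break
        for i in range(ex):
            if len(rows)>=12: flush();g=np.zeros(6)
            rows.append([op]+g.tolist())
    flush();json.dump(dict(p=p.tolist(),q=R.as_quat().tolist()),open("cmd.json","w"))
    for c in calls: print(json.dumps([[(int(v) if v==int(v) else v) for v in r] for r in c]).replace(" ",""))
WY=np.deg2rad(43.0);WO=np.array([.5402,.1338])
def W(x,y): return WO+[np.cos(WY)*x-np.sin(WY)*y,np.sin(WY)*x+np.cos(WY)*y]
PY=np.deg2rad(-29.3);PO=np.array([.5352,-.2612])
def P(x,y): return PO+[np.cos(PY)*x-np.sin(PY)*y,np.sin(PY)*x+np.cos(PY)*y]
def wchk(n="top"):
    s=status.read_state();c=start();print("t",round(s["time_s"],2),"err mm",((s["position"]-c[0])*1000).round(1),"F",s["wrist_force"].round(1),"gap",round(s["finger_gap"],4))
E
python3 - <<'E'
from plan import *
d=np.load("pics/top0.npy");X=cloud(d,get_calibration("top")).reshape(-1,3);X=X[np.isfinite(X).all(1)]
def inv(X,o,a): q=X[:,:2]-o;return np.c_[q[:,0]*np.cos(a)+q[:,1]*np.sin(a),-q[:,0]*np.sin(a)+q[:,1]*np.cos(a),X[:,2]]*1000
A=inv(X,PO,PY)
for y in(-132,-44,44,132):
    m=(abs(A[:,1]-y)<35)&(A[:,2]>165)&(A[:,2]<205)&(A[:,0]>-70)&(A[:,0]<24);B=A[m]
    t=B[B[:,2]>189];pc=np.percentile(t,[2,98],0);hk=B[(B[:,0]<-46)]
    print(y,'x',pc[:,0].round(1),'y',pc[:,1].round(1),'n',len(t),'top',np.percentile(t[:,2],95).round(1),'hook y',np.median(hk[:,1]).round(1),len(hk),'hook xmin',hk[:,0].min().round(1) if len(hk) else '')
m=(A[:,2]>198)&(A[:,2]<210)&(A[:,0]>5)&(A[:,0]<60)&(abs(A[:,1])<190);B=A[m];print('mesh x',np.percentile(B[:,0],[2,50,98]).round(1),np.percentile(B[:,1],[0,100]).round(1),'slope',np.polyfit(B[:,1],B[:,0],1))
A=inv(X,WO,WY)
for s in(-20,20):
    B=A[(abs(A[:,1]-s)<9)&(A[:,2]>126)&(A[:,2]<134)&(A[:,0]<-20)&(A[:,0]>-200)];print('rail',np.percentile(B[:,0],[0,100]).round(1),np.median(B[:,1]).round(1),np.polyfit(B[:,0],B[:,1],1),B[:,2].max())
for nm,c,z in(('main',(-12.6,105),(175,192)),('start',(-12.5,-104),(158,166))):
    B=A[(np.hypot(A[:,0]-c[0],A[:,1]-c[1])<30)&(A[:,2]>z[0])&(A[:,2]<z[1])];print(nm,np.percentile(B,[3,50,97],0).round(1).tolist(),len(B))
for z in(136,146),:
  for y0,y1 in((55,160),(-145,-55)):
    B=A[(A[:,2]>z[0])&(A[:,2]<z[1])&(A[:,1]>y0)&(A[:,1]<y1)&(A[:,0]<75)&(A[:,0]>-60)];print('box',np.percentile(B,[1,99],0)[:,:2].round(1).tolist())
E
```

```text
-132 x [-58.4  22.7] y [-149.  -114.8] n 347 top 199.4 hook y -131.9 20 hook xmin -65.2
-44 x [-55.6  19.2] y [-61.4 -26.7] n 343 top 199.4 hook y -44.2 21 hook xmin -64.9
44 x [-57.1  14.4] y [25.8 61. ] n 342 top 200.4 hook y 43.6 19 hook xmin -64.6
132 x [-58.4  18.8] y [113.4 148.7] n 338 top 200.3 hook y 131.8 19 hook xmin -65.4
mesh x [ 9.7 31.4 38.3] [-185.3  184.3] slope [1.30490280e-03 3.05245848e+01]
rail [-192.4  -20.3] -19.6 [-2.53227714e-03 -1.98439752e+01] 133.94003950033775
rail [-191.8  -20.3] 20.0 [-5.09577734e-04  2.00713897e+01] 133.97316388074103
main [[-32.6, 97.7, 177.3], [-12.3, 104.5, 183.9], [6.4, 112.2, 189.4]] 97
start [[-27.0, -115.4, 158.4], [-13.8, -103.8, 162.5], [-1.0, -91.8, 165.7]] 80
box [[-47.8, 59.6], [70.2, 146.0]]
box [[-47.7, -137.7], [70.0, -59.3]]
```

Run:
```python
from plan import *
m=W(-.013,.105)
plan([(.25,-.55,.32,60,.6,0,0),(.45,-.38,.32,110,.6,0,0),(.52,-.1,.3,170,.6,0,0),(*m,.25,223,.6,0,3)],step=.048,ang=.147)
```

```text
[[0.6,0.151,-0.087,-0.149,0,0,-0.064],[0.6,0.302,-0.174,-0.298,0,0,-0.128],[0.6,0.454,-0.262,-0.447,0,0,-0.192],[0.6,0.605,-0.349,-0.596,0,0,-0.257],[0.6,0.757,-0.437,-0.745,0,0,-0.321],[0.6,0.908,-0.524,-0.895,-0.001,0,-0.386]]
[[0.6,0.412,0.147,0,0,0,-0.073],[0.6,0.824,0.294,0,0,0,-0.146]]
[[0.6,0.352,0.26,0,0,0,-0.073],[0.6,0.704,0.52,0.001,0,0,-0.145]]
[[0.6,0.263,0.349,0,0,0,-0.073],[0.6,0.527,0.699,0.001,0,0,-0.145],[0.6,0.871,0.807,0.026,0,0,-0.21]]
[[0.6,0.27,0.239,0.025,0,0,-0.066],[0.6,0.54,0.478,0.05,0,0,-0.131],[0.6,0.81,0.717,0.075,0,0,-0.197]]
[[0.6,0.158,0.324,0.025,0,0,-0.065],[0.6,0.316,0.649,0.05,0,0,-0.131],[0.6,0.474,0.973,0.075,0,0,-0.196]]
[[0.6,0.022,0.361,0.025,0,0,-0.066],[0.6,0.235,0.746,0.096,0,0,-0.132]]
[[0.6,0.105,0.427,0.071,0,0,-0.066],[0.6,0.21,0.854,0.142,0,0,-0.132]]
[[0.6,-0.01,0.44,0.071,0,0,-0.066],[0.6,-0.02,0.879,0.143,0,0,-0.132]]
[[0.6,-0.124,0.422,0.071,0,0,-0.066],[0.6,-0.249,0.844,0.143,0,0,-0.132],[0.6,-0.249,0.844,0.143,0,0,-0.132],[0.6,-0.249,0.844,0.143,0,0,-0.132],[0.6,-0.249,0.844,0.143,0,0,-0.132]]
```

Call:
apply_moves(
  motion=[
    [0.6,0.302,-0.174,-0.298,0,0,-0.128],
    [0.6,0.605,-0.349,-0.596,0,0,-0.257],
    [0.6,0.908,-0.524,-0.895,0,0,-0.386],
    [0.6,0.908,-0.524,-0.895,0,0,-0.386],
    [0.6,0.908,-0.524,-0.895,0,0,-0.386],
    [0.6,0.908,-0.524,-0.895,-0.001,0,-0.386],
  ],
)

```text
time_s: 0.75
position: [0.2503, -0.5501, 0.3208]
orientation: [3.14, 0.001, 1.05]
wrist_force: [0.1, 0.3, 0.9]
finger_gap: 0.0511
finger_force: 0.0
```

```bash
python3 -c "
from plan import *
s=status.read_state();print(s['time_s'],s['position'],s['orientation'],s['qpos'])"
```

```text
0.75 [ 0.25026457 -0.55005556  0.32080096] [3.13983663e+00 8.72932763e-04 1.04980450e+00] [ 1.27145364  0.2036365  -0.20447498  1.42294622  0.04096025  1.51722927
  0.54798505]
```

Call:
apply_moves(
  motion=[
    [0.6,0.412,0.147,0,0,0,-0.073],
    [0.6,0.824,0.294,0,0,0,-0.146],
  ],
)

```text
time_s: 0.95
position: [0.3157, -0.4939, 0.3199]
orientation: [3.141, 0.001, 1.338]
wrist_force: [1.2, -0.1, -0.3]
finger_gap: 0.0511
finger_force: 0.0
```

Call:
apply_moves(
  motion=[
    [0.6,0.352,0.26,0,0,0,-0.073],
    [0.6,0.704,0.52,0.001,0,0,-0.145],
  ],
)

```text
time_s: 1.15
position: [0.3841, -0.4359, 0.3202]
orientation: [3.141, 0.001, 1.632]
wrist_force: [0.3, -1.0, -0.8]
finger_gap: 0.0513
finger_force: 0.0
```

Call:
apply_moves(
  motion=[
    [0.6,0.263,0.349,0,0,0,-0.073],
    [0.6,0.527,0.699,0.001,0,0,-0.145],
    [0.6,0.871,0.807,0.026,0,0,-0.21],
  ],
)

```text
time_s: 1.45
position: [0.4616, -0.3434, 0.3171]
orientation: [3.139, 0.001, 2.054]
wrist_force: [0.8, -0.4, -0.1]
finger_gap: 0.0512
finger_force: 0.0
```

Call:
apply_moves(
  motion=[
    [0.6,0.27,0.239,0.025,0,0,-0.066],
    [0.6,0.54,0.478,0.05,0,0,-0.131],
    [0.6,0.81,0.717,0.075,0,0,-0.197],
  ],
)

```text
time_s: 1.75
position: [0.4851, -0.2391, 0.3098]
orientation: [-3.141, 0.001, 2.445]
wrist_force: [0.1, -0.6, -0.2]
finger_gap: 0.051
finger_force: 0.0
```

Call:
apply_moves(
  motion=[
    [0.6,0.158,0.324,0.025,0,0,-0.065],
    [0.6,0.316,0.649,0.05,0,0,-0.131],
    [0.6,0.474,0.973,0.075,0,0,-0.196],
  ],
)

```text
time_s: 2.05
position: [0.5112, -0.1342, 0.3023]
orientation: [-3.14, 0.001, 2.837]
wrist_force: [0.7, -1.0, 0.3]
finger_gap: 0.0514
finger_force: 0.0
```

Call:
apply_moves(
  motion=[
    [0.6,0.022,0.361,0.025,0,0,-0.066],
    [0.6,0.235,0.746,0.096,0,0,-0.132],
  ],
)

```text
time_s: 2.25
position: [0.5125, -0.0569, 0.2927]
orientation: [-3.141, 0.002, 3.1]
wrist_force: [0.2, -0.3, -0.1]
finger_gap: 0.0514
finger_force: 0.0
```

Call:
apply_moves(
  motion=[
    [0.6,0.105,0.427,0.071,0,0,-0.066],
    [0.6,0.21,0.854,0.142,0,0,-0.132],
  ],
)

```text
time_s: 2.45
position: [0.4934, 0.0304, 0.278]
orientation: [-3.14, 0.0, -2.918]
wrist_force: [1.4, -0.4, -0.1]
finger_gap: 0.0513
finger_force: 0.0
```

Call:
apply_moves(
  motion=[
    [0.6,-0.01,0.44,0.071,0,0,-0.066],
    [0.6,-0.02,0.879,0.143,0,0,-0.132],
  ],
)

```text
time_s: 2.65
position: [0.4759, 0.1164, 0.2637]
orientation: [-3.139, 0.0, -2.654]
wrist_force: [0.4, -0.6, 0.9]
finger_gap: 0.0516
finger_force: 0.0
```

Call:
apply_moves(
  motion=[
    [0.6,-0.124,0.422,0.071,0,0,-0.066],
    [0.6,-0.249,0.844,0.143,0,0,-0.132],
    [0.6,-0.249,0.844,0.143,0,0,-0.132],
    [0.6,-0.249,0.844,0.143,0,0,-0.132],
    [0.6,-0.249,0.844,0.143,0,0,-0.132],
  ],
)

```text
time_s: 3.15
position: [0.4597, 0.1999, 0.2496]
orientation: [-3.139, -0.001, -2.396]
wrist_force: [0.4, -1.0, -0.1]
finger_gap: 0.0513
finger_force: 0.0
```

Run:
```python
from plan import *
wchk();s=status.read_state();print(s['orientation'],s['qpos'].round(2))
m=W(-.013,.105)
plan([(*m,.163,223,.6,0,3)])
plan([(*m,.163,223,.0,0,6)])
plan([(*m,.163,223-88,.0,0,4)])
```

```text
t 3.15 err mm [ 0.6 -1.9 -0.4] F [ 0.4 -1.  -0.1] gap 0.0513
[-3.13940737e+00 -8.24444902e-04 -2.39557773e+00] [ 0.54  0.05 -1.02  1.76  0.04  1.36  1.83]
[[0.6,0,0,0.435,0,0,0],[0.6,0.001,0,0.87,0,0,0],[0.6,0.001,0,0.87,0,0,0],[0.6,0.001,0,0.87,0,0,0],[0.6,0.001,0,0.87,0,0,0]]
[[0,0,0,0,0,0,0],[0,0,0,0,0,0,0],[0,0,0,0,0,0,0],[0,0,0,0,0,0,0],[0,0,0,0,0,0,0],[0,0,0,0,0,0,0],[0,0,0,0,0,0,0]]
[[0,0,0,0,0,0,0.07],[0,0,0,0,0,0,0.14],[0,0,0,0,0,0,0.21],[0,0,0,0,0,0,0.28],[0,0,0,0,0,0,0.35],[0,0,0,0,0,0,0.42],[0,0,0,0,0,0,0.49],[0,0,0,0,0,0,0.559],[0,0,0,0,0,0,0.629],[0,0,0,0,0,0,0.698],[0,0,0,0,0,0,0.768],[0,0,0,0,0,0,0.768]]
[[0,0,0,0,0,0,0],[0,0,0,0,0,0,0],[0,0,0,0,0,0,0]]
```

Call:
apply_moves(
  motion=[
    [0.6,0,0,0.435,0,0,0],
    [0.6,0,0,0.87,0,0,0],
    [0.6,0,0,0.87,0,0,0],
    [0.6,0,0,0.87,0,0,0],
  ],
  newtons=40,
)

```text
time_s: 3.55
position: [0.4597, 0.2002, 0.1632]
orientation: [-3.141, -0.001, -2.394]
wrist_force: [1.0, 0.4, 0.8]
finger_gap: 0.0513
finger_force: 0.0
```

Call:
apply_moves(
  motion=[
    [0,0,0,0,0,0,0],
    [0,0,0,0,0,0,0],
    [0,0,0,0,0,0,0],
    [0,0,0,0,0,0,0],
    [0,0,0,0,0,0,0],
    [0,0,0,0,0,0,0],
    [0,0,0,0,0,0,0],
  ],
)

```text
time_s: 4.25
position: [0.4601, 0.2024, 0.1648]
orientation: [-3.139, 0.002, -2.391]
wrist_force: [-2.1, 0.3, 7.2]
finger_gap: 0.013
finger_force: 42.7
```

Call:
apply_moves(
  motion=[
    [0,0,0,-0.02,0,0,0.07],
    [0,0,0,-0.02,0,0,0.14],
    [0,0,0,-0.02,0,0,0.21],
    [0,0,0,-0.02,0,0,0.28],
    [0,0,0,-0.02,0,0,0.35],
    [0,0,0,-0.02,0,0,0.42],
    [0,0,0,-0.02,0,0,0.49],
    [0,0,0,-0.02,0,0,0.56],
    [0,0,0,-0.02,0,0,0.63],
    [0,0,0,-0.02,0,0,0.7],
    [0,0,0,-0.02,0,0,0.75],
    [0,0,0,-0.02,0,0,0.76],
  ],
)

```text
time_s: 5.45
position: [0.4599, 0.1997, 0.1649]
orientation: [-3.14, 0.005, 2.372]
wrist_force: [1.1, -3.7, -2.8]
finger_gap: 0.0129
finger_force: 42.9
```

Call:
apply_moves(
  motion=[
    [0,0,0,0,0,0,0.01],
    [0,0,0,0,0,0,0.01],
    [0,0,0,0,0,0,0.01],
  ],
)

```text
time_s: 5.75
position: [0.4599, 0.1997, 0.1649]
orientation: [-3.14, 0.005, 2.355]
wrist_force: [2.3, -4.9, -2.2]
finger_gap: 0.0132
finger_force: 48.0
```

Call:
apply_moves(
  motion=[
    [0.75,0,0,0,0,0,0],
    [0.75,0,0,0,0,0,0],
    [0.75,0,0,0,0,0,0],
    [0.75,0,0,0,0,0,0],
    [0.75,0,0,0,0,0,0],
    [0.75,0,0,-0.4,0,0,0],
    [0.75,0,0,-0.8,0,0,0],
    [0.75,0,0,-0.8,0,0,0],
  ],
)

```text
time_s: 6.55
position: [0.4619, 0.2032, 0.25]
orientation: [3.134, 0.007, 2.352]
wrist_force: [-0.1, 0.3, -1.4]
finger_gap: 0.0641
finger_force: 0.0
```

```bash
sed -i 's/    for c in calls: .*/    for c in calls:\n        o=[]\n        for r in c: o.append([(int(v) if v==int(v) else v) for v in r])\n        print(json.dumps(o).replace(" ",""))/' plan.py
python3 - <<'E'
import os;os.path.exists('cmd.json') and os.remove('cmd.json')
from plan import *
s=status.read_state();print(s['time_s'],s['position'],s['orientation'],s['torque'].round(2),s['qpos'].round(2))
f=P(-.012,-.132);print(f)
b=P(-.012,.132)
print('A');plan([(.50,.0,.3,145,.75,0,0),(*b,.3,150.7,.75,0,3)],step=.05)
E
```

```text
6.55 [0.46194889 0.20323416 0.25003598] [3.13379433 0.00655493 2.35200973] [ 0.06 -0.05 -0.03] [ 0.4   0.04 -0.88  1.76  0.03  1.35  0.3 ]
[ 0.46013669 -0.37044055]
A
[[0.75,-0.343,-0.231,-0.099,0.001,0.001,-0.018],[0.75,-0.686,-0.463,-0.199,0.002,0.002,-0.036]]
[[0.75,-0.325,-0.256,-0.1,0.001,0.001,-0.018],[0.75,-0.65,-0.512,-0.2,0.001,0.001,-0.036],[0.75,-0.974,-0.767,-0.3,0.002,0.002,-0.053]]
[[0.75,-0.384,-0.159,0,0,0,-0.013],[0.75,-0.768,-0.318,0,0,0,-0.025]]
[[0.75,-0.376,-0.178,0,0,0,-0.013],[0.75,-0.752,-0.356,0,0,0,-0.025],[0.75,-0.752,-0.356,0,0,0,-0.025],[0.75,-0.752,-0.356,0,0,0,-0.025],[0.75,-0.752,-0.356,0,0,0,-0.025]]
```

Call:
apply_moves(
  motion=[
    [0.75,-0.343,-0.231,-0.099,0.001,0.001,-0.018],
    [0.75,-0.686,-0.463,-0.199,0.002,0.002,-0.036],
  ],
)

```text
time_s: 6.75
position: [0.4743, 0.1204, 0.265]
orientation: [-3.137, -0.002, 2.429]
wrist_force: [1.1, -0.7, -0.1]
finger_gap: 0.0639
finger_force: 0.0
```

Call:
apply_moves(
  motion=[
    [0.75,-0.325,-0.256,-0.1,0.001,0.001,-0.018],
    [0.75,-0.65,-0.512,-0.2,0.001,0.001,-0.036],
    [0.75,-0.974,-0.767,-0.3,0.002,0.002,-0.053],
  ],
)

```text
time_s: 7.05
position: [0.4976, -0.0033, 0.2951]
orientation: [-3.134, -0.007, 2.531]
wrist_force: [0.5, 0.4, -0.4]
finger_gap: 0.0639
finger_force: 0.0
```

Call:
apply_moves(
  motion=[
    [0.75,-0.384,-0.159,0,0,0,-0.013],
    [0.75,-0.768,-0.318,0,0,0,-0.025],
  ],
)

```text
time_s: 7.25
position: [0.5429, -0.0736, 0.2949]
orientation: [-3.134, -0.006, 2.58]
wrist_force: [1.2, 0.9, 0.5]
finger_gap: 0.064
finger_force: 0.0
```

Call:
apply_moves(
  motion=[
    [0.75,-0.376,-0.178,0,0,0,-0.013],
    [0.75,-0.752,-0.356,0,0,0,-0.025],
    [0.75,-0.752,-0.356,0,0,0,-0.025],
    [0.75,-0.752,-0.356,0,0,0,-0.025],
    [0.75,-0.752,-0.356,0,0,0,-0.025],
  ],
)

```text
time_s: 7.75
position: [0.5868, -0.1405, 0.2941]
orientation: [-3.135, -0.008, 2.631]
wrist_force: [-1.3, 1.0, -0.1]
finger_gap: 0.0641
finger_force: 0.0
```

Run:
```python
from plan import *
wchk();s=status.read_state();print(s['orientation'],s['qpos'].round(2))
p,d=get_image("top");im=np.ascontiguousarray(p[:,:,::-1])
X=cloud(d,get_calibration("top"))
m=(X[...,2]>.172)&(X[...,2]<.192);m[:235]=0;m[265:]=0;m[:,:160]=0;m[:,195:]=0
q=X[m];r=cv2.minAreaRect((q[:,:2]*1000).astype(np.float32));print('bar',len(q),r)
cv2.imwrite("pics/c2.png",cv2.resize(im[180:300,130:440],None,fx=2.5,fy=2.5,interpolation=2))
b=P(-.012,.132)
print('down');plan([(*b,.161,150.7,.75,0,3)])
```

```text
t 7.75 err mm [-2.5 -0.2 -5.9] F [-1.3  1.  -0.1] gap 0.0641
[-3.13508307 -0.00846515  2.63135771] [ 0.67  0.26 -0.59  1.45  0.14  1.49  1.15]
bar 100 ((459.2062683105469, 201.85182189941406), (14.455926895141602, 42.1583366394043), 47.18302917480469)
down
[[0.75,0,0,0.347,0,0,0],[0.75,0,0,0.695,0,0,0]]
[[0.75,-0.001,0.001,0.347,0,0,0],[0.75,-0.001,0.001,0.695,0,0,0],[0.75,-0.001,0.001,0.695,0,0,0],[0.75,-0.001,0.001,0.695,0,0,0],[0.75,-0.001,0.001,0.695,0,0,0]]
```

View pics/c2.png

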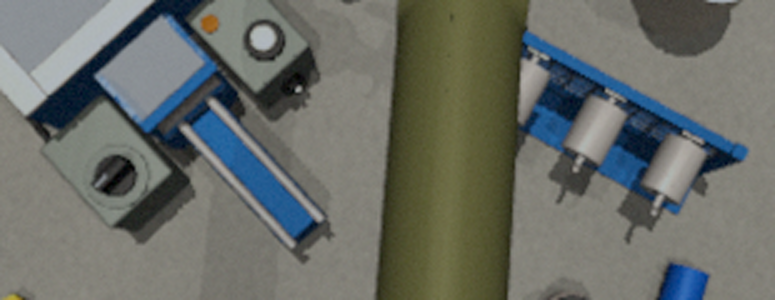

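The main switch now measures 137.2°, i.e. 1.50 rad clockwise from 43°, so it's on. The picture shows the bar turned at (113,175), and the other ferrules are still hanging. I re-plan from the measured pose for ferrule 4.

```bash
rm cmd.json
python3 - <<'E'
from plan import *
b=P(-.012,.132);print(b)
print('down');plan([(*b,.24,150.7,.75,0,0),(*b,.161,150.7,.75,0,3)])
E
```

```text
[ 0.58933365 -0.14021427]
down
[[0.75,-0.013,0.008,0.272,-0.002,-0.002,0],[0.75,-0.026,0.017,0.545,-0.003,-0.004,0.001],[0.75,-0.029,0.019,0.94,-0.003,-0.004,0.001]]
[[0.75,0,0.001,0.395,0,0,0],[0.75,0,0.001,0.395,0,0,0],[0.75,0,0.001,0.395,0,0,0],[0.75,0,0.001,0.395,0,0,0]]
```

Call:
apply_moves(
  motion=[
    [0.75,-0.013,0.008,0.272,-0.002,-0.002,0],
    [0.75,-0.026,0.017,0.545,-0.003,-0.004,0.001],
    [0.75,-0.029,0.019,0.94,-0.003,-0.004,0.001],
    [0.75,-0.029,0.019,0.94,-0.003,-0.004,0.001],
  ],
)

```text
time_s: 8.2
position: [0.5857, -0.1404, 0.1956]
orientation: [-3.138, -0.008, 2.63]
wrist_force: [-1.1, -0.4, -0.8]
finger_gap: 0.064
finger_force: 0.0
```

Call:
apply_moves(
  motion=[
    [0.75,0,0,0.2,0,0,0],
    [0.75,0,0,0.39,0,0,0],
    [0.75,0,0,0.39,0,0,0],
    [0.75,0,0,0.39,0,0,0],
  ],
)

```text
time_s: 8.6
position: [0.5901, -0.1416, 0.1632]
orientation: [-3.141, 0.002, 2.629]
wrist_force: [0.8, -0.8, -0.2]
finger_gap: 0.0637
finger_force: 0.0
```

Call:
apply_moves(
  motion=[
    [0,0,0,0,0,0,0],
    [0,0,0,0,0,0,0],
    [0,0,0,0,0,0,0],
    [0,0,0,0,0,0,0],
    [0,0,0,0,0,0,0],
    [0,0,0,0,0,0,0],
  ],
  newtons=60,
)

```text
time_s: 9.2
position: [0.5907, -0.1421, 0.1639]
orientation: [-3.141, 0.004, 2.628]
wrist_force: [-0.9, 0.9, 6.3]
finger_gap: 0.0444
finger_force: 60.8
```

Call:
apply_moves(
  motion=[
    [0,0,0,-0.08,0,0,0],
    [0,0,0,-0.16,0,0,0],
    [0,0,0,-0.16,0,0,0],
    [0,0,0,-0.16,0,0,0],
  ],
)

```text
time_s: 9.6
position: [0.5894, -0.142, 0.1773]
orientation: [-3.14, 0.0, 2.628]
wrist_force: [-0.1, 0.4, -3.1]
finger_gap: 0.0441
finger_force: 61.9
```

Call:
apply_moves(
  motion=[
    [0,0.2,0,0,0,0,0],
    [0,0.4,0,0,0,0,0],
    [0,0.6,0,0,0,0,0],
    [0,0.8,0,0,0,0,0],
    [0,0.95,0,0,0,0,0],
    [0,0.95,0,0,0,0,0],
  ],
)

```text
time_s: 10.2
position: [0.505, -0.0941, 0.1769]
orientation: [-3.139, -0.001, 2.629]
wrist_force: [0.3, 0.5, -3.9]
finger_gap: 0.0441
finger_force: 61.9
```

```bash
rm -f cmd.json
python3 - <<'E'
from plan import *
s=status.read_state();print(s['position'],s['orientation'],s['wrist_force'].round(1),s['qpos'].round(2),s['finger_gap'])
a=W(-.085,0);print(a)
plan([(.5,-.03,.27,190,0,0,0),(*a,.2,223,0,0,3)],step=.045)
E
```

```text
[ 0.50498404 -0.09412833  0.17685206] [-3.13918677e+00 -1.03773741e-03  2.62916901e+00] [ 0.3  0.5 -3.9] [ 0.72  0.11 -0.62  1.84  0.07  1.22  1.14] 0.04407166161540332
[0.47803494 0.07583014]
[[0,0.072,0.106,-0.186,0,0,-0.069],[0,0.144,0.213,-0.373,0,0,-0.138],[0,0.216,0.319,-0.559,0,0,-0.206],[0,0.287,0.426,-0.746,0,0,-0.275],[0,0.359,0.532,-0.932,-0.001,-0.001,-0.343],[0,0.501,0.695,-0.792,-0.001,-0.001,-0.401],[0,0.643,0.858,-0.652,-0.001,-0.001,-0.459]]
[[0,-0.043,0.212,0.14,0,0,-0.057],[0,-0.087,0.424,0.28,0,0,-0.115],[0,-0.13,0.636,0.419,0,0,-0.172],[0,-0.13,0.636,0.419,0,0,-0.172],[0,-0.13,0.636,0.419,0,0,-0.172],[0,-0.13,0.636,0.419,0,0,-0.172]]
```

Call:
apply_moves(
  motion=[
    [0,0.072,0.106,-0.186,0,0,-0.069],
    [0,0.144,0.213,-0.373,0,0,-0.138],
    [0,0.216,0.319,-0.559,0,0,-0.206],
    [0,0.287,0.426,-0.746,0,0,-0.275],
    [0,0.359,0.532,-0.932,0,0,-0.343],
    [0,0.501,0.695,-0.792,0,0,-0.401],
    [0,0.643,0.858,-0.652,0,0,-0.459],
  ],
)

```text
time_s: 10.9
position: [0.4942, 0.0113, 0.243]
orientation: [-3.139, 0.002, -2.734]
wrist_force: [0.1, -0.3, -3.5]
finger_gap: 0.0445
finger_force: 62.2
```

Call:
apply_moves(
  motion=[
    [0,-0.043,0.212,0.14,0,0,-0.057],
    [0,-0.087,0.424,0.28,0,0,-0.115],
    [0,-0.13,0.636,0.419,0,0,-0.172],
    [0,-0.13,0.636,0.419,0,0,-0.172],
    [0,-0.13,0.636,0.419,0,0,-0.172],
    [0,-0.13,0.636,0.419,0,0,-0.172],
  ],
)

```text
time_s: 11.5
position: [0.4807, 0.0736, 0.2008]
orientation: [-3.14, -0.0, -2.396]
wrist_force: [0.3, -0.1, -2.9]
finger_gap: 0.0446
finger_force: 62.2
```

```bash
rm -f cmd.json
python3 - <<'E'
from plan import *
s=status.read_state();print(s['position'],s['orientation'],s['wrist_force'].round(1),s['qpos'].round(2),s['finger_gap'])
a=W(-.085,0);print(a)
plan([(*a,.165,223,0,0,3)],step=.045)
p,d=get_image("scene");cv2.imwrite("pics/s2.png",cv2.resize(np.ascontiguousarray(p[120:300,150:450,::-1]),None,fx=2.6,fy=2.6))
E
```

```text
[0.48068163 0.07357527 0.20080839] [-3.14009211e+00 -3.69285307e-04 -2.39555903e+00] [ 0.3 -0.1 -2.9] [ 0.59  0.02 -0.8   1.86  0.02  1.26  2.1 ] 0.04457295212893003
[0.47803494 0.07583014]
[[0,0.004,0.035,0.358,-0.001,0,-0.002],[0,0.004,0.035,0.358,-0.001,0,-0.002],[0,0.004,0.035,0.358,-0.001,0,-0.002],[0,0.004,0.035,0.358,-0.001,0,-0.002]]
```

View pics/s2.png

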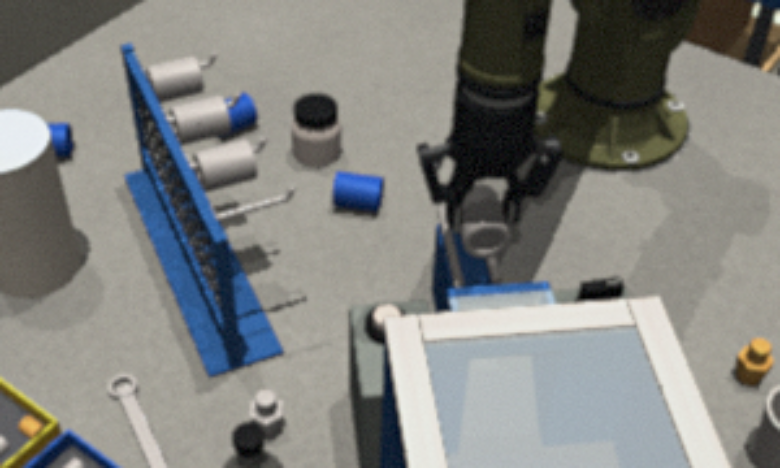

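The picture shows the ferrule held lengthwise at (484,220), above the rails. I lower it.

Call:
apply_moves(
  motion=[
    [0,0.004,0.035,0.358,-0.001,0,-0.002],
    [0,0.004,0.035,0.358,-0.001,0,-0.002],
    [0,0.004,0.035,0.358,-0.001,0,-0.002],
    [0,0.004,0.035,0.358,-0.001,0,-0.002],
  ],
)

```text
time_s: 11.95
position: [0.4783, 0.0766, 0.1661]
orientation: [-3.141, 0.001, -2.39]
wrist_force: [-0.6, 0.8, -2.3]
finger_gap: 0.0443
finger_force: 63.0
```

Call:
apply_moves(
  motion=[
    [0,0,0,0.1,0,0,0],
    [0,0,0,0.2,0,0,0],
    [0,0,0,0.28,0,0,0],
    [0,0,0,0.28,0,0,0],
    [0,0,0,0.28,0,0,0],
  ],
)

```text
time_s: 12.45
position: [0.4767, 0.0771, 0.1363]
orientation: [3.139, -0.001, -2.389]
wrist_force: [0.2, -0.3, -2.1]
finger_gap: 0.0446
finger_force: 63.1
```

Call:
apply_moves(
  motion=[
    [0,0,-0.015,0.02,0,0,0],
    [0,0,-0.015,0.02,0,0,0],
    [0,0,-0.015,0.02,0,0,0],
  ],
)

```text
time_s: 12.75
position: [0.4782, 0.0761, 0.1347]
orientation: [3.14, -0.001, -2.389]
wrist_force: [-0.5, 0.9, -0.8]
finger_gap: 0.044
finger_force: 63.2
```

Call:
apply_moves(
  motion=[
    [0,0,0,0.008,0,0,0],
    [0.4,0,0,0.005,0,0,0],
    [0.7,0,0,0,0,0,0],
    [0.7,0,0,0,0,0,0],
    [0.7,0,0,0,0,0,0],
    [0.7,0,0,0,0,0,0],
  ],
)

```text
time_s: 13.35
position: [0.4783, 0.0756, 0.1346]
orientation: [3.141, -0.001, -2.39]
wrist_force: [0.1, 1.2, 0.0]
finger_gap: 0.0599
finger_force: 0.0
```

Call:
apply_moves(
  motion=[
    [0.7,0,0,-0.25,0,0,0],
    [0.7,0,0,-0.5,0,0,0],
    [0.2,0.3,0,-0.55,0,0,0],
    [0,0.6,0,-0.55,0,0,0],
    [0,0.6,0,-0.55,0,0,0],
    [0,0.6,0,-0.55,0,0,0],
    [0,0.6,0,-0.55,0,0,0],
  ],
)

```text
time_s: 14.05
position: [0.4349, 0.0354, 0.1898]
orientation: [3.14, -0.0, -2.388]
wrist_force: [0.4, 0.2, 0.0]
finger_gap: -0.0002
finger_force: 0.0
```

```bash
rm -f cmd.json
python3 - <<'E'
from plan import *
s=status.read_state();print(s['position'],s['orientation'],s['wrist_force'].round(1),s['qpos'].round(2),s['finger_gap'])
p,d=get_image("top");np.save("pics/t3.npy",d);c=get_calibration("top");X=cloud(d,c).reshape(-1,3)
def inv(X,o,a): q=X[:,:2]-o;return np.c_[q[:,0]*np.cos(a)+q[:,1]*np.sin(a),-q[:,0]*np.sin(a)+q[:,1]*np.cos(a),X[:,2]]*1000
A=inv(X,WO,WY);B=A[(abs(A[:,1])<26)&(A[:,0]<-15)&(A[:,0]>-125)&(A[:,2]>150)&(A[:,2]<175)];print(len(B),np.percentile(B,[2,50,98],0).round(1))
w=get_image("wrist")[0];cv2.imwrite("pics/w3.png",np.hstack([cv2.resize(w[:,:,::-1],(400,300)),cv2.resize(np.ascontiguousarray(p[170:290,130:290,::-1]),(400,300))]))
E
```

```text
[0.43494663 0.03542774 0.18977124] [ 3.14047535e+00 -1.96399315e-04 -2.38846213e+00] [0.4 0.2 0. ] [ 0.66 -0.11 -0.75  1.98 -0.08  1.24  2.27] -0.00016735725498428347Traceback (most recent call last):
  File "<stdin>", line 5, in <module>
    return _quantile_unchecked(
        a, q, axis, out, overwrite_input, method, keepdims, weights)
    return _ureduce(a,
                    func=_quantile_ureduce_func,
    ...<5 lines>...
                    overwrite_input=overwrite_input,
                    method=method)
    r = func(a, **kwargs)
    result = _quantile(arr,
                       quantiles=q,
    ...<2 lines>...
                       out=out,
                       weights=wgt)
    slices_having_nans = np.isnan(arr[-1, ...])
                                  ~~~^^^^^^^^^
IndexError: index -1 is out of bounds for axis 0 with size 0
```

Run:
```python
from plan import *
p,d=get_image("scene")
w=get_image("wrist")[0];cv2.imwrite("pics/w3.png",np.hstack([cv2.resize(w[:,:,::-1],(400,300)),cv2.resize(np.ascontiguousarray(p[120:300,210:450,::-1]),(400,300))]))
```

```text
(no output)
```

View pics/w3.png

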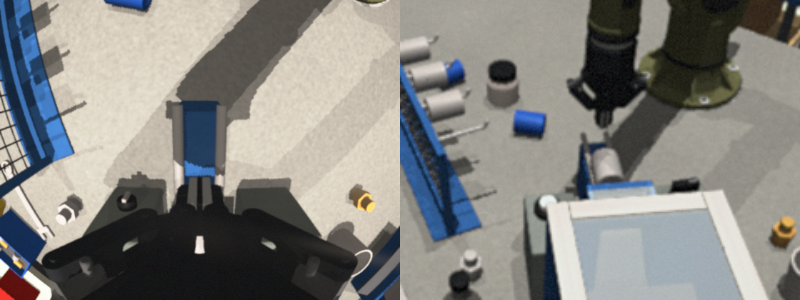

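The scene crop shows the ferrule cradled lengthwise on the rails at (608,165). I push it with the fingers slightly apart so they press on the ring of its rear end.

Call:
apply_moves(
  motion=[
    [0.36,0,0,0.2,0,0,0],
    [0.36,0,0,0.4,0,0,0],
    [0.36,0,0,0.53,0,0,0],
    [0.36,0,0,0.53,0,0,0],
    [0.36,-0.1,0,0.53,0,0,0],
    [0.36,-0.25,0,0.53,0,0,0],
    [0.36,-0.4,0,0.53,0,0,0],
    [0.36,-0.55,0,0.53,0,0,0],
    [0.36,-0.7,0,0.53,0,0,0],
    [0.36,-0.7,0,0.53,0,0,0],
  ],
)

```text
time_s: 15.2
position: [0.4872, 0.0843, 0.1377]
orientation: [3.14, 0.001, -2.388]
wrist_force: [-1.3, -1.4, 0.2]
finger_gap: 0.0307
finger_force: 0.9
```

Call:
apply_moves(
  motion=[
    [0.36,-0.15,0,0,0,0,0],
    [0.36,-0.3,0,0,0,0,0],
    [0.36,-0.4,0,0,0,0,0],
    [0.36,-0.5,0,0,0,0,0],
    [0.36,-0.5,0,0,0,0,0],
    [0.36,-0.5,0,0,0,0,0],
  ],
)

```text
time_s: 15.8
position: [0.521, 0.1153, 0.1362]
orientation: [3.14, -0.005, -2.391]
wrist_force: [-2.7, -2.7, 0.4]
finger_gap: 0.0308
finger_force: 0.0
```

```bash
rm -f cmd.json
cat >> plan.py <<'E'
def wf():
    s=status.read_state();q=s["position"][:2]-WO;print("t",s["time_s"],"washer xy mm",round(1e3*(q[0]*np.cos(WY)+q[1]*np.sin(WY)),1),round(1e3*(-q[0]*np.sin(WY)+q[1]*np.cos(WY)),1),"z",s["position"][2].round(4),"F",s["wrist_force"].round(1),"rpy",s["orientation"].round(3),"gap",round(s["finger_gap"],4))
E
python3 - <<'E'
from plan import *
wf()
p,d=get_image("scene")
w=get_image("wrist")[0];cv2.imwrite("pics/w4.png",np.hstack([cv2.resize(w[:,:,::-1],(400,300)),cv2.resize(np.ascontiguousarray(p[120:300,210:450,::-1]),(400,300))]))
E
```

```text
t 15.8 washer xy mm -26.6 -0.4 z 0.1362 F [-2.7 -2.7  0.4] rpy [ 3.14  -0.005 -2.391] gap 0.0308
```

View pics/w4.png

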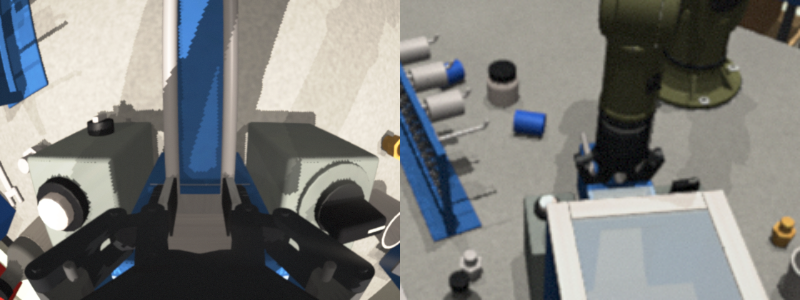

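The wrist view shows the ferrule's rear ahead of the fingers at (200,215), and the flap is pushing back with about 3.8 N. I nudge further.

Call:
apply_moves(
  motion=[
    [0.36,-0.03,0,0,0,0,0],
    [0.36,-0.05,0,0,0,0,0],
    [0.36,-0.05,0,0,0,0,0],
    [0.36,-0.05,0,0,0,0,0],
  ],
)

```text
time_s: 16.3
position: [0.5212, 0.1148, 0.135]
orientation: [3.139, -0.015, -2.392]
wrist_force: [-12.7, -12.8, 4.8]
finger_gap: 0.0305
finger_force: 0.0
```

```bash
python3 -c "
from plan import *
wf()"
```

```text
t 16.3 washer xy mm -26.9 -1.0 z 0.135 F [-12.7 -12.8   4.8] rpy [ 3.139 -0.015 -2.392] gap 0.0305
```

Contact at TCP x = −27 with the lintel's front pushing back: the upper fingers are touching it. I back off, tilt the tool so the tips lead, and push on.

Call:
apply_moves(
  motion=[
    [0.36,0.1,0,0,0,0,0],
    [0.36,0.1,0,-0.03,0,-0.05,0],
    [0.36,0.1,0,-0.03,0,-0.1,0],
    [0.36,0.1,0,-0.03,0,-0.15,0],
    [0.36,0.1,0,-0.03,0,-0.15,0],
    [0.36,0.05,0,-0.03,0,-0.15,0],
    [0.36,0,0,-0.03,0,-0.15,0],
    [0.36,-0.04,0,-0.03,0,-0.15,0],
    [0.36,-0.04,0,-0.03,0,-0.15,0],
  ],
)

```text
time_s: 17.2
position: [0.5294, 0.125, 0.1399]
orientation: [3.139, 0.3, -2.387]
wrist_force: [-0.2, -0.5, 0.5]
finger_gap: 0.0307
finger_force: 0.0
```

```bash
python3 -c "
from plan import *
wf()"
```

```text
t 17.2 washer xy mm -13.9 0.9 z 0.1399 F [-0.2 -0.5  0.5] rpy [ 3.139  0.3   -2.387] gap 0.0307
```

```bash
rm -f cmd.json
python3 - <<'E'
from plan import *
print(rot(223,-17).as_euler("xyz"))
plan([(*W(-.07,0),.15,223,.5,-17,0),(*W(-.1,0),.22,223,.6,0,0),(.50,-.06,.28,190,.75,0,2)])
E
```

```text
[-3.14159265  0.29670597 -2.39110108]
[[0.5,0.253,-0.003,-0.131,0.001,0.001,0.001],[0.5,0.506,-0.006,-0.262,0.002,0.002,0.002],[0.6,0.533,-0.005,-0.515,0.002,0.051,0.002],[0.6,0.559,-0.004,-0.767,0.002,0.101,0.002]]
[[0.6,0.077,0,-0.242,0,0.049,0],[0.75,0.188,-0.229,-0.373,0.003,0.049,0.058],[0.75,0.299,-0.458,-0.504,0.006,0.049,0.115],[0.75,0.41,-0.687,-0.636,0.009,0.049,0.173],[0.75,0.52,-0.915,-0.767,0.011,0.049,0.23]]
[[0.75,0.009,-0.26,-0.12,0,-0.001,0.058],[0.75,0.009,-0.26,-0.12,0,-0.001,0.058],[0.75,0.009,-0.26,-0.12,0,-0.001,0.058]]
```

Call:
apply_moves(
  motion=[
    [0.5,0.253,-0.003,-0.131,0.001,0.001,0.001],
    [0.5,0.506,-0.006,-0.262,0.002,0.002,0.002],
    [0.6,0.533,-0.005,-0.515,0.002,0.051,0.002],
    [0.6,0.559,-0.004,-0.767,0.002,0.101,0.002],
  ],
)

```text
time_s: 17.6
position: [0.4715, 0.0689, 0.1961]
orientation: [-3.139, 0.09, -2.397]
wrist_force: [-0.4, 0.4, -0.4]
finger_gap: 0.0514
finger_force: 0.0
```

Call:
apply_moves(
  motion=[
    [0.6,0.077,0,-0.242,0,0.049,0],
    [0.75,0.188,-0.229,-0.373,0.003,0.049,0.058],
    [0.75,0.299,-0.458,-0.504,0.006,0.049,0.115],
    [0.75,0.41,-0.687,-0.636,0.009,0.049,0.173],
    [0.75,0.52,-0.915,-0.767,0.011,0.049,0.23],
  ],
)

```text
time_s: 18.1
position: [0.4926, -0.0371, 0.2683]
orientation: [-3.14, -0.002, -2.858]
wrist_force: [0.7, -0.1, 0.5]
finger_gap: 0.0641
finger_force: 0.0
```

Call:
apply_moves(
  motion=[
    [0.75,0.009,-0.26,-0.12,0,-0.001,0.058],
    [0.75,0.009,-0.26,-0.12,0,-0.001,0.058],
    [0.75,0.009,-0.26,-0.12,0,-0.001,0.058],
  ],
)

```text
time_s: 18.4
position: [0.4989, -0.0615, 0.2797]
orientation: [-3.141, 0.0, -2.97]
wrist_force: [1.1, 0.3, -0.1]
finger_gap: 0.0643
finger_force: 0.0
```

```bash
rm -f cmd.json
cat >> plan.py <<'E'
def inv(X,o,a): q=X[:,:2]-o;return np.c_[q[:,0]*np.cos(a)+q[:,1]*np.sin(a),-q[:,0]*np.sin(a)+q[:,1]*np.cos(a),X[:,2]]*1000
def look():
    """where a ferrule stands on each hook (panel frame) and whether the rails are clear"""
    for n in("top","scene"):
        p,d=get_image(n);X=cloud(d,get_calibration(n))[d>0]
        A=inv(X,PO,PY)
        for y in(-132,-44,44,132):
            B=A[(abs(A[:,1]-y)<35)&(A[:,2]>193)&(A[:,2]<203)&(A[:,0]>-70)&(A[:,0]<20)]
            print(n,y,len(B),np.percentile(B,[5,50,95],0).round(0)[:,:2].tolist() if len(B)>5 else '')
        A=inv(X,WO,WY);B=A[(abs(A[:,1])<26)&(A[:,0]<-14)&(A[:,0]>-190)&(A[:,2]>140)&(A[:,2]<175)];print(n,'on rails',len(B),np.median(B,0).round(0) if len(B) else '')
    return p,d
E
python3 - <<'E'
from plan import *
wf();p,d=look()
cv2.imwrite("pics/s5.png",cv2.resize(np.ascontiguousarray(p[120:300,170:450,::-1]),None,fx=2.6,fy=2.6))
E
```

```text
t 18.4 washer xy mm -163.4 -114.7 z 0.2797 F [ 1.1  0.3 -0.1] rpy [-3.141  0.    -2.97 ] gap 0.0643
top -132 224 [[-40.0, -143.0], [-12.0, -131.0], [16.0, -119.0]]
top -44 218 [[-43.0, -56.0], [-16.0, -44.0], [12.0, -32.0]]
top 44 216 [[-45.0, 31.0], [-19.0, 43.0], [11.0, 56.0]]
top 132 6 [[-58.0, 131.0], [-36.0, 132.0], [-10.0, 134.0]]
top on rails 0 
scene -132 95 [[-46.0, -142.0], [-12.0, -130.0], [16.0, -120.0]]
scene -44 112 [[-44.0, -56.0], [-16.0, -42.0], [11.0, -32.0]]
scene 44 133 [[-50.0, 32.0], [-18.0, 46.0], [10.0, 56.0]]
scene 132 8 [[-64.0, 126.0], [-59.0, 131.0], [-57.0, 132.0]]
scene on rails 0
```

View pics/s5.png

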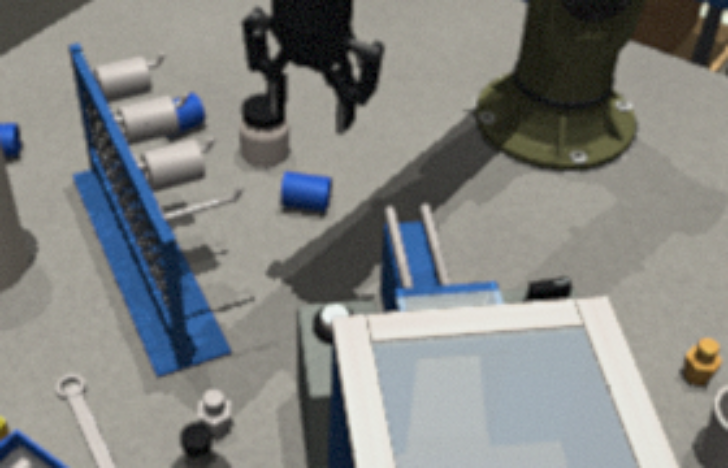

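Rails at (415,240) are clear, hook 4 is empty, and three steel ferrules are still hanging. Next is ferrule 3 (y = +44).

```bash
cat >> plan.py <<'E'
def pick(x,y):
    b=P(x,y);f=P(x-.095,y);a=W(-.085,0)
    print("pick");plan([(*b,.25,150.7,.75,0,0),(*b,.162,150.7,.75,0,3)],.05,.148)
    print("grip");plan([(*b,.162,150.7,0,0,5)]);print("off")
    plan([(*b,.178,150.7,0,0,2),(*f,.178,150.7,0,0,1)],.03)
    print("carry");plan([(.5,-.03,.27,190,0,0,0),(*a,.2,223,0,0,0),(*a,.165,223,0,0,3)],.05,.148)
E
python3 - <<'E'
from plan import *
pick(-.017,.044)
E
```

```text
pick
[[0.75,-0.032,-0.319,0.059,0,0,0.069],[0.75,-0.064,-0.638,0.118,0,0,0.137],[0.75,-0.096,-0.957,0.177,0,0,0.206]]
[[0.75,-0.157,-0.279,0.059,0,0,0.068],[0.75,-0.315,-0.558,0.119,-0.001,0,0.137],[0.75,-0.315,-0.557,0.559,-0.001,0,0.137],[0.75,-0.315,-0.557,0.999,-0.001,0,0.137],[0.75,-0.315,-0.557,0.999,-0.001,0,0.137],[0.75,-0.315,-0.557,0.999,-0.001,0,0.137],[0.75,-0.315,-0.557,0.999,-0.001,0,0.137]]
grip
[[0,0,0,0,0,0,0],[0,0,0,0,0,0,0],[0,0,0,0,0,0,0],[0,0,0,0,0,0,0],[0,0,0,0,0,0,0],[0,0,0,0,0,0,0]]
off
[[0,0,0,-0.16,0,0,0],[0,0,0,-0.16,0,0,0],[0,0,0,-0.16,0,0,0],[0,0.238,0,-0.16,0,0,0],[0,0.475,0,-0.16,0,0,0],[0,0.713,0,-0.16,0,0,0],[0,0.95,0,-0.16,0,0,0],[0,0.95,0,-0.16,0,0,0]]
carry
[[0,0.064,0.281,-0.184,0,0,-0.069],[0,0.128,0.562,-0.368,0,0,-0.138],[0,0.192,0.843,-0.552,0,0,-0.206]]
[[0,-0.054,0.283,-0.184,0,0,-0.069],[0,-0.108,0.565,-0.367,0,0,-0.137],[0,-0.027,0.823,-0.192,0,0,-0.209]]
[[0,-0.03,0.268,0.175,0,0,-0.072],[0,-0.061,0.537,0.35,0,0,-0.144],[0,-0.091,0.805,0.526,0,0,-0.216],[0,-0.091,0.805,0.876,0,0,-0.216],[0,-0.091,0.805,0.876,0,0,-0.216],[0,-0.091,0.805,0.876,0,0,-0.216],[0,-0.091,0.805,0.876,0,0,-0.216]]
```

Call:
apply_moves(
  motion=[
    [0.75,-0.032,-0.319,0.059,0,0,0.069],
    [0.75,-0.064,-0.638,0.118,0,0,0.137],
    [0.75,-0.096,-0.957,0.177,0,0,0.206],
  ],
)

```text
time_s: 18.8
position: [0.5246, -0.1539, 0.262]
orientation: [-3.139, 0.001, 2.899]
wrist_force: [-0.0, 0.9, 0.4]
finger_gap: 0.0642
finger_force: 0.0
```

Call:
apply_moves(
  motion=[
    [0.75,-0.157,-0.279,0.059,0,0,0.068],
    [0.75,-0.315,-0.558,0.119,0,0,0.137],
    [0.75,-0.315,-0.557,0.559,0,0,0.137],
    [0.75,-0.315,-0.557,0.999,0,0,0.137],
    [0.75,-0.315,-0.557,0.999,0,0,0.137],
    [0.75,-0.315,-0.557,0.999,0,0,0.137],
    [0.75,-0.315,-0.557,0.999,0,0,0.137],
  ],
)

```text
time_s: 19.5
position: [0.5435, -0.2158, 0.1654]
orientation: [-3.141, 0.006, 2.628]
wrist_force: [1.1, 0.4, 0.5]
finger_gap: 0.0642
finger_force: 0.0
```

Call:
apply_moves(
  motion=[
    [0,0,0,0,0,0,0],
    [0,0,0,0,0,0,0],
    [0,0,0,0,0,0,0],
    [0,0,0,0,0,0,0],
    [0,0,0,0,0,0,0],
    [0,0,0,0,0,0,0],
  ],
  newtons=60,
)

```text
time_s: 20.1
position: [0.5433, -0.2166, 0.1655]
orientation: [-3.14, 0.006, 2.627]
wrist_force: [-1.0, 0.8, 6.7]
finger_gap: 0.0442
finger_force: 60.6
```

Call:
apply_moves(
  motion=[
    [0,0,0,-0.08,0,0,0],
    [0,0,0,-0.16,0,0,0],
    [0,0,0,-0.16,0,0,0],
    [0,0.238,0,-0.16,0,0,0],
    [0,0.475,0,-0.16,0,0,0],
    [0,0.713,0,-0.16,0,0,0],
    [0,0.95,0,-0.16,0,0,0],
    [0,0.95,0,-0.16,0,0,0],
  ],
)

```text
time_s: 20.9
position: [0.4563, -0.1679, 0.1779]
orientation: [-3.138, -0.001, 2.628]
wrist_force: [0.5, -0.7, -3.4]
finger_gap: 0.0442
finger_force: 62.2
```

Call:
apply_moves(
  motion=[
    [0,0.064,0.281,-0.184,0,0,-0.069],
    [0,0.128,0.562,-0.368,0,0,-0.138],
    [0,0.192,0.843,-0.552,0,0,-0.206],
  ],
)

```text
time_s: 21.2
position: [0.4841, -0.0858, 0.2341]
orientation: [-3.14, 0.001, 3.044]
wrist_force: [-0.1, -0.3, -4.5]
finger_gap: 0.0441
finger_force: 62.5
```

Call:
apply_moves(
  motion=[
    [0,-0.054,0.283,-0.184,0,0,-0.069],
    [0,-0.108,0.565,-0.367,0,0,-0.137],
    [0,-0.027,0.823,-0.192,0,0,-0.209],
  ],
)

```text
time_s: 21.5
position: [0.4996, -0.0033, 0.2571]
orientation: [-3.136, 0.01, -2.82]
wrist_force: [-0.2, 1.0, -4.6]
finger_gap: 0.0443
finger_force: 62.5
```

Call:
apply_moves(
  motion=[
    [0,-0.03,0.268,0.175,0,0,-0.072],
    [0,-0.061,0.537,0.35,0,0,-0.144],
    [0,-0.091,0.805,0.526,0,0,-0.216],
    [0,-0.091,0.805,0.576,0,0,-0.216],
    [0,-0.091,0.805,0.576,0,0,-0.216],
    [0,-0.091,0.805,0.576,0,0,-0.216],
  ],
)

```text
time_s: 22.1
position: [0.4793, 0.0734, 0.1952]
orientation: [-3.139, -0.0, -2.396]
wrist_force: [0.6, -0.3, -3.6]
finger_gap: 0.0441
finger_force: 62.6
```

```bash
rm -f cmd.json
python3 - <<'E'
from plan import *
wf();a=W(-.085,0)
plan([(*a,.165,223,0,0,2)])
plan([(*a,.136,223,0,0,2)],.012)
E
```

```text
t 22.1 washer xy mm -85.7 -2.6 z 0.1952 F [ 0.6 -0.3 -3.6] rpy [-3.139 -0.    -2.396] gap 0.0441
[[0,-0.007,0.027,0.302,-0.001,0,-0.003],[0,-0.007,0.027,0.302,-0.001,0,-0.003],[0,-0.007,0.027,0.302,-0.001,0,-0.003]]
[[0,0,0,0.097,0,0,0],[0,0,0,0.193,0,0,0],[0,0,0,0.29,0,0,0],[0,0,0,0.29,0,0,0],[0,0,0,0.29,0,0,0]]
```

Call:
apply_moves(
  motion=[
    [0,-0.007,0.027,0.302,-0.001,0,-0.003],
    [0,-0.007,0.027,0.302,-0.001,0,-0.003],
    [0,-0.007,0.027,0.302,-0.001,0,-0.003],
  ],
)

```text
time_s: 22.4
position: [0.4776, 0.076, 0.1651]
orientation: [3.141, -0.001, -2.39]
wrist_force: [-0.5, -0.1, -2.7]
finger_gap: 0.0448
finger_force: 63.3
```

Call:
apply_moves(
  motion=[
    [0,0,0,0.1,0,0,0],
    [0,0,0,0.2,0,0,0],
    [0,0,0,0.29,0,0,0],
    [0,0,0,0.29,0,0,0],
    [0,0,0,0.29,0,0,0],
  ],
)

```text
time_s: 22.9
position: [0.4779, 0.0764, 0.1356]
orientation: [-3.141, -0.0, -2.389]
wrist_force: [1.7, -1.5, -2.8]
finger_gap: 0.0442
finger_force: 65.1
```

Call:
apply_moves(
  motion=[
    [0,0,0,0.012,0,0,0],
    [0,0,0,0.02,0,0,0],
    [0,0,0,0.02,0,0,0],
  ],
)

```text
time_s: 23.2
position: [0.4785, 0.0765, 0.1352]
orientation: [-3.139, 0.0, -2.389]
wrist_force: [-0.8, -1.9, 8.4]
finger_gap: 0.044
finger_force: 66.0
```

Call:
apply_moves(
  motion=[
    [0.4,0,0,0,0,0,0],
    [0.7,0,0,0,0,0,0],
    [0.7,0,0,0,0,0,0],
    [0.7,0,0,0,0,0,0],
    [0.7,0,0,0,0,0,0],
  ],
)

```text
time_s: 23.7
position: [0.4771, 0.0769, 0.1334]
orientation: [3.141, -0.001, -2.388]
wrist_force: [-0.6, -0.1, -0.1]
finger_gap: 0.0598
finger_force: 0.0
```

Call:
apply_moves(
  motion=[
    [0.7,0,0,-0.25,0,0,0],
    [0.7,0,0,-0.5,0,0,0],
    [0.5,0.3,0,-0.55,0,0,0],
    [0.36,0.63,0,-0.55,0,0,0],
    [0.36,0.63,0,-0.55,0,0,0],
    [0.36,0.63,0,-0.55,0,0,0],
    [0.36,0.63,0,-0.55,0,0,0],
  ],
)

```text
time_s: 24.4
position: [0.4319, 0.0345, 0.1887]
orientation: [3.141, -0.0, -2.387]
wrist_force: [0.2, 0.3, -0.6]
finger_gap: 0.0303
finger_force: 0.0
```

```bash
rm -f cmd.json
python3 - <<'E'
from plan import *
wf();p,d=get_image("scene");X=cloud(d,get_calibration("scene"))[d>0];A=inv(X,WO,WY);B=A[(abs(A[:,1])<26)&(A[:,0]<-14)&(A[:,0]>-128)&(A[:,2]>150)&(A[:,2]<172)];print('on rails',len(B),np.percentile(B,[3,50,97],0).round(0).tolist())
plan([(*W(-.149,0),.19,223,.36,-17,0),(*W(-.149,0),.140,223,.36,-17,2),(*W(-.08,0),.140,223,.36,-17,0),(*W(-.012,0),.140,223,.36,-17,2)],.02)
plan([(*W(-.07,0),.15,223,.5,-17,0),(*W(-.1,0),.22,223,.6,0,0),(.49,-.08,.29,190,.75,0,2)])
E
```

```text
t 24.4 washer xy mm -146.9 1.2 z 0.1887 F [ 0.2  0.3 -0.6] rpy [ 3.141 -0.    -2.387] gap 0.0303
on rails 295 [[-114.0, -21.0, 153.0], [-81.0, -3.0, 164.0], [-56.0, 20.0, 170.0]]
[[0.36,0.007,-0.004,-0.005,0,-0.049,0.001],[0.36,0.014,-0.009,-0.009,0,-0.099,0.002],[0.36,0.022,-0.013,-0.014,0.001,-0.148,0.002],[0.36,0.022,-0.013,0.153,0.001,-0.148,0.002],[0.36,0.022,-0.013,0.32,0.001,-0.148,0.002],[0.36,0.022,-0.014,0.486,0.001,-0.148,0.002],[0.36,0.022,-0.014,0.486,0.001,-0.148,0.002],[0.36,0.022,-0.014,0.486,0.001,-0.148,0.002],[0.36,-0.151,-0.015,0.486,0.001,-0.148,0.002],[0.36,-0.323,-0.015,0.486,0.001,-0.148,0.002],[0.36,-0.496,-0.016,0.486,0.001,-0.148,0.002],[0.36,-0.668,-0.016,0.486,0.001,-0.148,0.002]]
[[0.36,-0.163,0,0.05,0,0,0],[0.36,-0.326,0,0.1,0,0,0],[0.36,-0.488,0,0.149,0,0,0],[0.36,-0.651,0,0.199,0,0,0],[0.36,-0.651,0,0.199,0,0,0],[0.36,-0.651,0,0.199,0,0,0]]
[[0.5,0.263,0,-0.132,0,0,0],[0.5,0.526,-0.001,-0.265,0,0,0],[0.6,0.554,-0.001,-0.517,0,0.049,0],[0.6,0.581,-0.001,-0.77,0,0.099,0]]
[[0.6,0.077,0,-0.242,0,0.049,0],[0.75,0.228,-0.244,-0.397,0.003,0.049,0.058],[0.75,0.378,-0.488,-0.552,0.006,0.049,0.115],[0.75,0.529,-0.733,-0.707,0.009,0.049,0.173],[0.75,0.679,-0.977,-0.863,0.011,0.048,0.23]]
[[0.75,0.039,-0.293,-0.14,0,0,0.058],[0.75,0.039,-0.293,-0.14,0,0,0.058],[0.75,0.039,-0.293,-0.14,0,0,0.058]]
```

Call:
apply_moves(
  motion=[
    [0.36,0.007,-0.004,-0.005,0,-0.049,0.001],
    [0.36,0.014,-0.009,-0.009,0,-0.099,0.002],
    [0.36,0.022,-0.013,-0.014,0.001,-0.148,0.002],
    [0.36,0.022,-0.013,0.153,0.001,-0.148,0.002],
    [0.36,0.022,-0.013,0.32,0.001,-0.148,0.002],
    [0.36,0.022,-0.014,0.486,0.001,-0.148,0.002],
    [0.36,0.022,-0.014,0.486,0.001,-0.148,0.002],
    [0.36,0.022,-0.014,0.486,0.001,-0.148,0.002],
    [0.36,-0.151,-0.015,0.486,0.001,-0.148,0.002],
    [0.36,-0.323,-0.015,0.486,0.001,-0.148,0.002],
    [0.36,-0.496,-0.016,0.486,0.001,-0.148,0.002],
    [0.36,-0.668,-0.016,0.486,0.001,-0.148,0.002],
  ],
)

```text
time_s: 25.65
position: [0.4825, 0.0786, 0.1412]
orientation: [-3.139, 0.296, -2.392]
wrist_force: [0.4, -0.5, 0.1]
finger_gap: 0.0308
finger_force: 0.4
```

Call:
apply_moves(
  motion=[
    [0.36,-0.163,0,0.05,0,0,0],
    [0.36,-0.326,0,0.1,0,0,0],
    [0.36,-0.488,0,0.149,0,0,0],
    [0.36,-0.651,0,0.199,0,0,0],
    [0.36,-0.651,0,0.199,0,0,0],
    [0.36,-0.651,0,0.199,0,0,0],
  ],
)

```text
time_s: 26.25
position: [0.5313, 0.1246, 0.1403]
orientation: [-3.141, 0.295, -2.392]
wrist_force: [-1.0, -0.3, -0.8]
finger_gap: 0.0309
finger_force: 0.6
```

```bash
python3 -c "
from plan import *
wf()"
```

```text
t 26.25 washer xy mm -12.8 -0.7 z 0.1403 F [-1.  -0.3 -0.8] rpy [-3.141  0.295 -2.392] gap 0.0309
```

Call:
apply_moves(
  motion=[
    [0.5,0.263,0,-0.132,0,0,0],
    [0.5,0.526,-0.001,-0.265,0,0,0],
    [0.6,0.554,-0.001,-0.517,0,0.049,0],
    [0.6,0.581,-0.001,-0.77,0,0.099,0],
  ],
)

```text
time_s: 26.65
position: [0.4725, 0.0693, 0.1974]
orientation: [-3.138, 0.093, -2.397]
wrist_force: [0.8, 1.4, 0.5]
finger_gap: 0.051
finger_force: 0.0
```

Call:
apply_moves(
  motion=[
    [0.6,0.077,0,-0.242,0,0.049,0],
    [0.75,0.228,-0.244,-0.397,0.003,0.049,0.058],
    [0.75,0.378,-0.488,-0.552,0.006,0.049,0.115],
    [0.75,0.529,-0.733,-0.707,0.009,0.049,0.173],
    [0.75,0.679,-0.977,-0.863,0.011,0.048,0.23],
  ],
)

```text
time_s: 27.15
position: [0.4855, -0.0526, 0.2779]
orientation: [-3.14, 0.003, -2.858]
wrist_force: [0.1, 0.7, -0.6]
finger_gap: 0.0641
finger_force: 0.0
```

Call:
apply_moves(
  motion=[
    [0.75,0.039,-0.293,-0.14,0,0,0.058],
    [0.75,0.039,-0.293,-0.14,0,0,0.058],
    [0.75,0.039,-0.293,-0.14,0,0,0.058],
  ],
)

```text
time_s: 27.45
position: [0.4899, -0.0812, 0.291]
orientation: [-3.141, 0.002, -2.97]
wrist_force: [0.1, 0.2, 0.1]
finger_gap: 0.0642
finger_force: 0.0
```

```bash
rm -f cmd.json
python3 - <<'E'
from plan import *
wf();p,d=look()
cv2.imwrite("pics/s6.png",cv2.resize(np.ascontiguousarray(p[120:300,170:450,::-1]),None,fx=2.6,fy=2.6))
pick(-.016,-.044)
E
```

```text
t 27.45 washer xy mm -183.4 -123.0 z 0.291 F [0.1 0.2 0.1] rpy [-3.141e+00  2.000e-03 -2.970e+00] gap 0.0642
top -132 220 [[-40.0, -144.0], [-13.0, -132.0], [16.0, -119.0]]
top -44 219 [[-44.0, -56.0], [-14.0, -44.0], [13.0, -32.0]]
top 44 18 [[-63.0, 42.0], [-53.0, 43.0], [-7.0, 46.0]]
top 132 1 
top on rails 0 
scene -132 102 [[-60.0, -142.0], [-12.0, -131.0], [15.0, -120.0]]
scene -44 105 [[-54.0, -53.0], [-16.0, -43.0], [12.0, -33.0]]
scene 44 5 
scene 132 8 [[-64.0, 127.0], [-60.0, 130.0], [-56.0, 133.0]]
scene on rails 0 
pick
[[0.75,0.054,-0.421,0.081,0,0,0.069],[0.75,0.107,-0.842,0.162,0,0,0.138]]
[[0.75,-0.063,-0.42,0.08,0,0,0.068],[0.75,-0.126,-0.84,0.161,0,0,0.137]]
[[0.75,-0.175,-0.387,0.08,0,0,0.068],[0.75,-0.175,-0.387,0.52,0,0,0.068],[0.75,-0.174,-0.387,0.96,0,0,0.068],[0.75,-0.174,-0.387,0.96,0,0,0.068],[0.75,-0.174,-0.387,0.96,0,0,0.068],[0.75,-0.174,-0.387,0.96,0,0,0.068]]
grip
[[0,0,0,0,0,0,0],[0,0,0,0,0,0,0],[0,0,0,0,0,0,0],[0,0,0,0,0,0,0],[0,0,0,0,0,0,0],[0,0,0,0,0,0,0]]
off
[[0,0,0,-0.16,0,0,0],[0,0,0,-0.16,0,0,0],[0,0,0,-0.16,0,0,0],[0,0.237,0,-0.16,0,0,0],[0,0.475,0,-0.16,0,0,0],[0,0.712,0,-0.16,0,0,0],[0,0.95,0,-0.161,0,0,0],[0,0.95,0,-0.161,0,0,0]]
carry
[[0,0.065,0.457,-0.184,0,0,-0.069],[0,0.13,0.914,-0.368,0,0,-0.137]]
[[0,-0.06,0.458,-0.184,0,0,-0.069],[0,-0.121,0.915,-0.368,0,0,-0.137]]
[[0,-0.182,0.424,-0.184,0,0,-0.069],[0,-0.137,0.691,-0.009,0,0,-0.141],[0,-0.092,0.957,0.166,0,0,-0.213]]
[[0,-0.069,0.262,0.175,0,0,-0.072],[0,-0.137,0.523,0.35,0,0,-0.144],[0,-0.137,0.523,0.7,0,0,-0.144],[0,-0.137,0.523,0.7,0,0,-0.144],[0,-0.137,0.523,0.7,0,0,-0.144],[0,-0.137,0.523,0.7,0,0,-0.144]]
```

Call:
apply_moves(
  motion=[
    [0.75,0.054,-0.421,0.081,0,0,0.069],
    [0.75,0.107,-0.842,0.162,0,0,0.138],
  ],
)

```text
time_s: 27.75
position: [0.494, -0.1641, 0.2744]
orientation: [-3.14, 0.002, 3.039]
wrist_force: [0.7, -0.2, 0.9]
finger_gap: 0.064
finger_force: 0.0
```

Call:
apply_moves(
  motion=[
    [0.75,-0.063,-0.42,0.08,0,0,0.068],
    [0.75,-0.126,-0.84,0.161,0,0,0.137],
  ],
)

```text
time_s: 27.95
position: [0.4975, -0.2506, 0.2577]
orientation: [-3.141, 0.001, 2.762]
wrist_force: [-0.1, 0.8, 0.4]
finger_gap: 0.0641
finger_force: 0.0
```

Call:
apply_moves(
  motion=[
    [0.75,-0.175,-0.387,0.08,0,0,0.068],
    [0.75,-0.175,-0.387,0.52,0,0,0.068],
    [0.75,-0.174,-0.387,0.96,0,0,0.068],
    [0.75,-0.174,-0.387,0.96,0,0,0.068],
    [0.75,-0.174,-0.387,0.96,0,0,0.068],
    [0.75,-0.174,-0.387,0.96,0,0,0.068],
  ],
)

```text
time_s: 28.55
position: [0.501, -0.293, 0.1649]
orientation: [-3.141, 0.005, 2.63]
wrist_force: [1.2, 0.2, 1.3]
finger_gap: 0.0641
finger_force: 0.0
```

Call:
apply_moves(
  motion=[
    [0,0,0,0,0,0,0],
    [0,0,0,0,0,0,0],
    [0,0,0,0,0,0,0],
    [0,0,0,0,0,0,0],
    [0,0,0,0,0,0,0],
    [0,0,0,0,0,0,0],
  ],
  newtons=60,
)

```text
time_s: 29.15
position: [0.5007, -0.2936, 0.165]
orientation: [-3.141, 0.005, 2.629]
wrist_force: [-0.9, 1.9, 6.1]
finger_gap: 0.0446
finger_force: 60.6
```

Call:
apply_moves(
  motion=[
    [0,0,0,-0.08,0,0,0],
    [0,0,0,-0.16,0,0,0],
    [0,0,0,-0.16,0,0,0],
    [0,0.237,0,-0.16,0,0,0],
    [0,0.475,0,-0.16,0,0,0],
    [0,0.712,0,-0.16,0,0,0],
    [0,0.95,0,-0.161,0,0,0],
    [0,0.95,0,-0.161,0,0,0],
  ],
)

```text
time_s: 29.95
position: [0.4136, -0.2451, 0.1775]
orientation: [-3.14, -0.002, 2.628]
wrist_force: [-0.4, 0.1, -3.9]
finger_gap: 0.0443
finger_force: 62.0
```

Call:
apply_moves(
  motion=[
    [0,0.065,0.457,-0.184,0,0,-0.069],
    [0,0.13,0.914,-0.368,0,0,-0.137],
  ],
)

```text
time_s: 30.15
position: [0.4497, -0.1606, 0.2148]
orientation: [-3.141, -0.0, 2.903]
wrist_force: [1.8, 0.6, -3.0]
finger_gap: 0.0443
finger_force: 62.5
```

Call:
apply_moves(
  motion=[
    [0,-0.06,0.458,-0.184,0,0,-0.069],
    [0,-0.121,0.915,-0.368,0,0,-0.137],
  ],
)

```text
time_s: 30.35
position: [0.484, -0.0727, 0.2524]
orientation: [-3.14, 0.001, -3.102]
wrist_force: [1.8, -0.5, -4.2]
finger_gap: 0.0441
finger_force: 62.5
```

Call:
apply_moves(
  motion=[
    [0,-0.182,0.424,-0.184,0,0,-0.069],
    [0,-0.137,0.691,-0.009,0,0,-0.141],
    [0,-0.092,0.957,0.166,0,0,-0.213],
  ],
)

```text
time_s: 30.65
position: [0.4905, 0.0238, 0.2355]
orientation: [-3.14, 0.003, -2.673]
wrist_force: [0.0, -0.3, -4.8]
finger_gap: 0.0441
finger_force: 62.5
```

Call:
apply_moves(
  motion=[
    [0,-0.069,0.262,0.175,0,0,-0.072],
    [0,-0.137,0.523,0.35,0,0,-0.144],
    [0,-0.137,0.523,0.4,0,0,-0.144],
    [0,-0.137,0.523,0.4,0,0,-0.144],
    [0,-0.137,0.523,0.4,0,0,-0.144],
  ],
)

```text
time_s: 31.15
position: [0.4789, 0.0736, 0.1951]
orientation: [-3.14, -0.0, -2.395]
wrist_force: [0.4, -0.2, -3.8]
finger_gap: 0.0438
finger_force: 62.6
```

```bash
rm -f cmd.json
python3 - <<'E'
from plan import *
wf();a=W(-.085,0)
plan([(*a,.165,223,0,0,2)])
plan([(*a,.1355,223,0,0,2)],.012)
E
```

```text
t 31.15 washer xy mm -85.9 -2.2 z 0.1951 F [ 0.4 -0.2 -3.8] rpy [-3.14  -0.    -2.395] gap 0.0438
[[0,-0.009,0.023,0.301,-0.001,0,-0.002],[0,-0.009,0.023,0.301,-0.001,0,-0.002],[0,-0.009,0.023,0.301,-0.001,0,-0.002]]
[[0,0,0,0.098,0,0,0],[0,0,0,0.197,0,0,0],[0,0,0,0.295,0,0,0],[0,0,0,0.295,0,0,0],[0,0,0,0.295,0,0,0]]
```

Same situation as before, so I repeat the placing and release sequence.

Call:
apply_moves(
  motion=[
    [0,-0.009,0.023,0.301,-0.001,0,-0.002],
    [0,-0.009,0.023,0.301,-0.001,0,-0.002],
    [0,-0.009,0.023,0.301,-0.001,0,-0.002],
  ],
)

```text
time_s: 31.45
position: [0.4775, 0.0759, 0.1651]
orientation: [3.14, -0.001, -2.391]
wrist_force: [-0.8, -0.3, -2.6]
finger_gap: 0.0439
finger_force: 63.1
```

Call:
apply_moves(
  motion=[
    [0,0,0,0.1,0,0,0],
    [0,0,0,0.2,0,0,0],
    [0,0,0,0.295,0,0,0],
    [0,0,0,0.295,0,0,0],
    [0,0,0,0.295,0,0,0],
  ],
)

```text
time_s: 31.95
position: [0.4778, 0.0765, 0.1351]
orientation: [3.141, 0.0, -2.389]
wrist_force: [1.1, -1.4, -0.5]
finger_gap: 0.0439
finger_force: 64.8
```

Call:
apply_moves(
  motion=[
    [0,0,0,0.01,0,0,0],
    [0,0,0,0.01,0,0,0],
  ],
)

```text
time_s: 32.15
position: [0.4782, 0.0764, 0.1348]
orientation: [-3.141, 0.001, -2.389]
wrist_force: [1.7, -1.8, 1.7]
finger_gap: 0.0442
finger_force: 65.2
```

Call:
apply_moves(
  motion=[
    [0.4,0,0,0,0,0,0],
    [0.7,0,0,0,0,0,0],
    [0.7,0,0,0,0,0,0],
    [0.7,0,0,0,0,0,0],
    [0.7,0,0,0,0,0,0],
  ],
)

```text
time_s: 32.65
position: [0.477, 0.0771, 0.134]
orientation: [3.14, -0.001, -2.389]
wrist_force: [-0.3, -1.3, 0.6]
finger_gap: 0.0597
finger_force: 0.0
```

Call:
apply_moves(
  motion=[
    [0.7,0,0,-0.25,0,0,0],
    [0.7,0,0,-0.5,0,0,0],
    [0.5,0.3,0,-0.55,0,0,0],
    [0.36,0.63,0,-0.55,0,0,0],
    [0.36,0.63,0,-0.55,0,0,0],
    [0.36,0.63,0,-0.55,0,0,0],
    [0.36,0.63,0,-0.55,0,0,0],
  ],
)

```text
time_s: 33.35
position: [0.4319, 0.0345, 0.1893]
orientation: [3.14, 0.0, -2.388]
wrist_force: [0.0, 0.9, 0.5]
finger_gap: 0.0309
finger_force: 0.0
```

```bash
rm -f cmd.json
cat >> plan.py <<'E'
def push():
    wf();p,d=get_image("scene");X=cloud(d,get_calibration("scene"))[d>0];A=inv(X,WO,WY);B=A[(abs(A[:,1])<26)&(A[:,0]<-14)&(A[:,0]>-128)&(A[:,2]>150)&(A[:,2]<172)];print('on rails',len(B),np.percentile(B,[3,50,97],0).round(0).tolist())
    plan([(*W(-.149,0),.19,223,.36,-17,0),(*W(-.149,0),.140,223,.36,-17,2),(*W(-.08,0),.140,223,.36,-17,0),(*W(-.012,0),.140,223,.36,-17,2)],.02)
    print("back");plan([(*W(-.07,0),.15,223,.5,-17,0),(*W(-.1,0),.22,223,.6,0,0),(.49,-.08,.29,190,.75,0,2)])
E
python3 - <<'E'
from plan import *
push()
E
```

```text
t 33.35 washer xy mm -146.9 1.2 z 0.1893 F [0.  0.9 0.5] rpy [ 3.14   0.    -2.388] gap 0.0309
on rails 299 [[-113.0, -21.0, 152.0], [-81.0, -4.0, 164.0], [-56.0, 19.0, 169.0]]
[[0.36,0.007,-0.004,-0.003,0,-0.049,0.001],[0.36,0.014,-0.009,-0.005,0.001,-0.099,0.001],[0.36,0.022,-0.013,-0.008,0.001,-0.148,0.002],[0.36,0.022,-0.013,0.159,0.001,-0.148,0.002],[0.36,0.022,-0.014,0.326,0.001,-0.148,0.002],[0.36,0.022,-0.014,0.492,0.001,-0.148,0.002],[0.36,0.022,-0.014,0.492,0.001,-0.148,0.002],[0.36,0.022,-0.014,0.492,0.001,-0.148,0.002],[0.36,-0.15,-0.015,0.492,0.001,-0.148,0.002],[0.36,-0.323,-0.016,0.492,0.001,-0.148,0.002],[0.36,-0.495,-0.016,0.492,0.001,-0.148,0.002],[0.36,-0.668,-0.017,0.493,0.001,-0.148,0.002]]
[[0.36,-0.163,0,0.05,0,0,0],[0.36,-0.325,0,0.099,0,0,0],[0.36,-0.488,0,0.149,0,0,0],[0.36,-0.65,0.001,0.198,0,0,0],[0.36,-0.65,0.001,0.198,0,0,0],[0.36,-0.65,0.001,0.198,0,0,0]]
back
[[0.5,0.263,0,-0.132,0,0,0],[0.5,0.525,0,-0.265,0,0,0],[0.6,0.553,0,-0.517,0,0.049,0],[0.6,0.58,0,-0.769,0,0.099,0]]
[[0.6,0.077,-0.001,-0.243,0,0.049,0],[0.75,0.227,-0.245,-0.398,0.003,0.049,0.057],[0.75,0.377,-0.489,-0.554,0.006,0.049,0.115],[0.75,0.528,-0.733,-0.709,0.009,0.049,0.172],[0.75,0.678,-0.978,-0.865,0.012,0.048,0.23]]
[[0.75,0.039,-0.292,-0.139,0,0,0.057],[0.75,0.039,-0.292,-0.139,0,0,0.057],[0.75,0.039,-0.292,-0.139,0,0,0.057]]
```

Call:
apply_moves(
  motion=[
    [0.36,0.007,-0.004,-0.003,0,-0.049,0.001],
    [0.36,0.014,-0.009,-0.005,0.001,-0.099,0.001],
    [0.36,0.022,-0.013,-0.008,0.001,-0.148,0.002],
    [0.36,0.022,-0.013,0.159,0.001,-0.148,0.002],
    [0.36,0.022,-0.014,0.326,0.001,-0.148,0.002],
    [0.36,0.022,-0.014,0.492,0.001,-0.148,0.002],
    [0.36,0.022,-0.014,0.492,0.001,-0.148,0.002],
    [0.36,0.022,-0.014,0.492,0.001,-0.148,0.002],
    [0.36,-0.15,-0.015,0.492,0.001,-0.148,0.002],
    [0.36,-0.323,-0.016,0.492,0.001,-0.148,0.002],
    [0.36,-0.495,-0.016,0.492,0.001,-0.148,0.002],
    [0.36,-0.668,-0.017,0.493,0.001,-0.148,0.002],
  ],
)

```text
time_s: 34.6
position: [0.4826, 0.0787, 0.1411]
orientation: [-3.14, 0.297, -2.393]
wrist_force: [-1.2, -0.9, -1.0]
finger_gap: 0.0305
finger_force: 0.3
```

Call:
apply_moves(
  motion=[
    [0.36,-0.163,0,0.05,0,0,0],
    [0.36,-0.325,0,0.099,0,0,0],
    [0.36,-0.488,0,0.149,0,0,0],
    [0.36,-0.65,0.001,0.198,0,0,0],
    [0.36,-0.65,0.001,0.198,0,0,0],
    [0.36,-0.65,0.001,0.198,0,0,0],
  ],
)

```text
time_s: 35.2
position: [0.5313, 0.1246, 0.1403]
orientation: [3.141, 0.296, -2.393]
wrist_force: [-0.9, -1.2, 0.0]
finger_gap: 0.0304
finger_force: 0.6
```

```bash
python3 -c "
from plan import *
wf()"
```

```text
t 35.2 washer xy mm -12.8 -0.6 z 0.1403 F [-0.9 -1.2  0. ] rpy [ 3.141  0.296 -2.393] gap 0.0304
```

Call:
apply_moves(
  motion=[
    [0.5,0.263,0,-0.132,0,0,0],
    [0.5,0.525,0,-0.265,0,0,0],
    [0.6,0.553,0,-0.517,0,0.049,0],
    [0.6,0.58,0,-0.769,0,0.099,0],
  ],
)

```text
time_s: 35.6
position: [0.4725, 0.0695, 0.1973]
orientation: [-3.139, 0.093, -2.397]
wrist_force: [1.2, 1.3, -0.3]
finger_gap: 0.0508
finger_force: 0.0
```

Call:
apply_moves(
  motion=[
    [0.6,0.077,-0.001,-0.243,0,0.049,0],
    [0.75,0.227,-0.245,-0.398,0.003,0.049,0.057],
    [0.75,0.377,-0.489,-0.554,0.006,0.049,0.115],
    [0.75,0.528,-0.733,-0.709,0.009,0.049,0.172],
    [0.75,0.678,-0.978,-0.865,0.012,0.048,0.23],
  ],
)

```text
time_s: 36.1
position: [0.4856, -0.0527, 0.2778]
orientation: [-3.139, 0.003, -2.858]
wrist_force: [0.2, 0.7, 0.5]
finger_gap: 0.0638
finger_force: 0.0
```

Call:
apply_moves(
  motion=[
    [0.75,0.039,-0.292,-0.139,0,0,0.057],
    [0.75,0.039,-0.292,-0.139,0,0,0.057],
    [0.75,0.039,-0.292,-0.139,0,0,0.057],
  ],
)

```text
time_s: 36.4
position: [0.4899, -0.0811, 0.2909]
orientation: [-3.14, 0.003, -2.968]
wrist_force: [0.3, -0.6, -0.1]
finger_gap: 0.064
finger_force: 0.0
```

```bash
rm -f cmd.json
python3 - <<'E'
from plan import *
wf();p,d=look()
cv2.imwrite("pics/s7.png",cv2.resize(np.ascontiguousarray(p[120:300,170:450,::-1]),None,fx=2.6,fy=2.6))
pick(-.012,-.132)
E
```

```text
t 36.4 washer xy mm -183.4 -122.9 z 0.2909 F [ 0.3 -0.6 -0.1] rpy [-3.140e+00  3.000e-03 -2.968e+00] gap 0.064
top -132 220 [[-41.0, -144.0], [-13.0, -131.0], [15.0, -118.0]]
top -44 13 [[-65.0, -47.0], [-53.0, -45.0], [-5.0, -41.0]]
top 44 13 [[-64.0, 41.0], [-57.0, 44.0], [7.0, 46.0]]
top 132 0 
top on rails 0 
scene -132 95 [[-58.0, -143.0], [-11.0, -130.0], [16.0, -120.0]]
scene -44 4 
scene 44 5 
scene 132 7 [[-63.0, 128.0], [-60.0, 131.0], [-58.0, 132.0]]
scene on rails 0 
pick
[[0.75,0.133,-0.469,0.067,0,0,0.057],[0.75,0.266,-0.937,0.134,0,0,0.114]]
[[0.75,0.024,-0.487,0.067,0,0,0.057],[0.75,0.048,-0.973,0.135,0,0,0.115]]
[[0.75,-0.088,-0.479,0.067,0,0,0.057],[0.75,-0.176,-0.958,0.135,0,0.001,0.115],[0.75,-0.176,-0.958,0.575,0,0.001,0.115]]
[[0.75,0,0,0.44,0,0,0],[0.75,0,0,0.44,0,0,0],[0.75,0,0,0.44,0,0,0],[0.75,0,0,0.44,0,0,0]]
grip
[[0,0,0,0,0,0,0],[0,0,0,0,0,0,0],[0,0,0,0,0,0,0],[0,0,0,0,0,0,0],[0,0,0,0,0,0,0],[0,0,0,0,0,0,0]]
off
[[0,0,0,-0.16,0,0,0],[0,0,0,-0.16,0,0,0],[0,0,0,-0.16,0,0,0],[0,0.238,0,-0.16,0,0,0],[0,0.475,0,-0.16,0,0,0],[0,0.713,0,-0.16,0,0,0],[0,0.95,0,-0.16,0,0,0],[0,0.95,0,-0.16,0,0,0]]
carry
[[0,0.053,0.452,-0.132,0,0,-0.049],[0,0.106,0.904,-0.264,0,0,-0.098]]
[[0,-0.036,0.453,-0.131,0,0,-0.049],[0,-0.072,0.907,-0.263,0,0,-0.098]]
[[0,-0.124,0.438,-0.131,0,0,-0.049],[0,-0.248,0.876,-0.263,0,0,-0.098]]
[[0,-0.206,0.405,-0.131,0,0,-0.049],[0,-0.172,0.673,0.044,0,0,-0.121],[0,-0.137,0.941,0.219,0,0,-0.193]]
[[0,-0.069,0.261,0.175,0,0,-0.072],[0,-0.138,0.522,0.349,0,0,-0.144],[0,-0.138,0.522,0.699,0,0,-0.144],[0,-0.138,0.522,0.699,0,0,-0.144],[0,-0.138,0.522,0.699,0,0,-0.144],[0,-0.138,0.522,0.699,0,0,-0.144]]
```

View pics/s7.png

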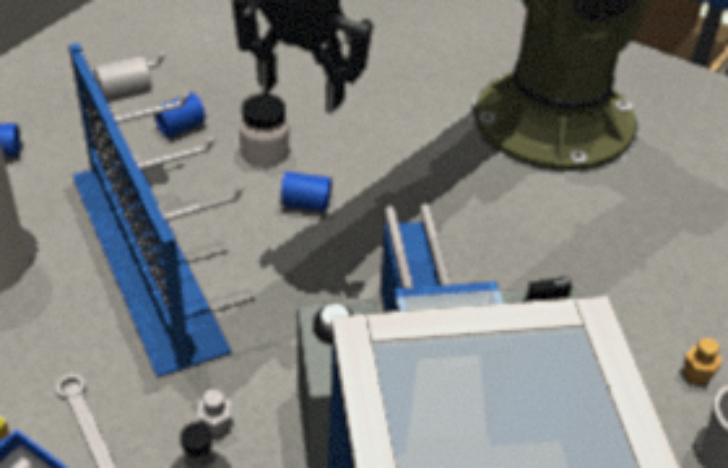

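The picture shows the last ferrule on hook 1 at (124,77), the other hooks empty and the rails clear.

Call:
apply_moves(
  motion=[
    [0.75,0.133,-0.469,0.067,0,0,0.057],
    [0.75,0.266,-0.937,0.134,0,0,0.114],
  ],
)

```text
time_s: 36.7
position: [0.4801, -0.1761, 0.2771]
orientation: [-3.139, 0.002, 3.09]
wrist_force: [0.1, -1.3, -0.1]
finger_gap: 0.0641
finger_force: 0.0
```

Call:
apply_moves(
  motion=[
    [0.75,0.024,-0.487,0.067,0,0,0.057],
    [0.75,0.048,-0.973,0.135,0,0,0.115],
  ],
)

```text
time_s: 36.9
position: [0.4695, -0.2749, 0.2632]
orientation: [-3.14, 0.002, 2.856]
wrist_force: [1.0, -0.0, -0.4]
finger_gap: 0.0644
finger_force: 0.0
```

Call:
apply_moves(
  motion=[
    [0.75,-0.088,-0.479,0.067,0,0,0.057],
    [0.75,-0.176,-0.958,0.135,0,0.001,0.115],
    [0.75,-0.176,-0.958,0.575,0,0.001,0.115],
  ],
)

```text
time_s: 37.2
position: [0.4594, -0.3809, 0.2095]
orientation: [-3.135, 0.01, 2.617]
wrist_force: [0.4, -1.2, -0.4]
finger_gap: 0.0641
finger_force: 0.0
```

Call:
apply_moves(
  motion=[
    [0.75,0,0,0.44,0,0,0],
    [0.75,0,0,0.44,0,0,0],
    [0.75,0,0,0.44,0,0,0],
    [0.75,0,0,0.44,0,0,0],
  ],
)

```text
time_s: 37.6
position: [0.4614, -0.3718, 0.165]
orientation: [-3.14, 0.004, 2.629]
wrist_force: [0.9, -0.9, 0.3]
finger_gap: 0.0642
finger_force: 0.0
```

Call:
apply_moves(
  motion=[
    [0,0,0,0,0,0,0],
    [0,0,0,0,0,0,0],
    [0,0,0,0,0,0,0],
    [0,0,0,0,0,0,0],
    [0,0,0,0,0,0,0],
    [0,0,0,0,0,0,0],
  ],
  newtons=60,
)

```text
time_s: 38.2
position: [0.461, -0.3724, 0.1651]
orientation: [-3.14, 0.004, 2.628]
wrist_force: [-0.9, 0.3, 6.3]
finger_gap: 0.0443
finger_force: 60.6
```

Call:
apply_moves(
  motion=[
    [0,0,0,-0.08,0,0,0],
    [0,0,0,-0.16,0,0,0],
    [0,0,0,-0.16,0,0,0],
    [0,0.238,0,-0.16,0,0,0],
    [0,0.475,0,-0.16,0,0,0],
    [0,0.713,0,-0.16,0,0,0],
    [0,0.95,0,-0.16,0,0,0],
    [0,0.95,0,-0.16,0,0,0],
  ],
)

```text
time_s: 39.0
position: [0.3738, -0.3239, 0.1775]
orientation: [-3.14, -0.004, 2.626]
wrist_force: [-0.6, 0.3, -3.7]
finger_gap: 0.0444
finger_force: 61.9
```

Call:
apply_moves(
  motion=[
    [0,0.053,0.452,-0.132,0,0,-0.049],
    [0,0.106,0.904,-0.264,0,0,-0.098],
  ],
)

```text
time_s: 39.2
position: [0.4118, -0.2411, 0.2043]
orientation: [-3.141, -0.001, 2.823]
wrist_force: [1.7, 0.6, -3.6]
finger_gap: 0.0443
finger_force: 62.2
```

Call:
apply_moves(
  motion=[
    [0,-0.036,0.453,-0.131,0,0,-0.049],
    [0,-0.072,0.907,-0.263,0,0,-0.098],
  ],
)

```text
time_s: 39.4
position: [0.448, -0.1555, 0.2312]
orientation: [-3.14, -0.0, 3.023]
wrist_force: [1.2, -0.7, -3.5]
finger_gap: 0.0439
finger_force: 62.2
```

Call:
apply_moves(
  motion=[
    [0,-0.124,0.438,-0.131,0,0,-0.049],
    [0,-0.248,0.876,-0.263,0,0,-0.098],
  ],
)

```text
time_s: 39.6
position: [0.4832, -0.0714, 0.2574]
orientation: [-3.141, -0.0, -3.064]
wrist_force: [1.2, -1.5, -3.6]
finger_gap: 0.0442
finger_force: 62.2
```

Call:
apply_moves(
  motion=[
    [0,-0.206,0.405,-0.131,0,0,-0.049],
    [0,-0.172,0.673,0.044,0,0,-0.121],
    [0,-0.137,0.941,0.219,0,0,-0.193],
  ],
)

```text
time_s: 39.9
position: [0.4903, 0.0239, 0.2352]
orientation: [-3.141, 0.001, -2.674]
wrist_force: [0.0, -0.4, -3.4]
finger_gap: 0.0443
finger_force: 62.2
```

Call:
apply_moves(
  motion=[
    [0,-0.069,0.261,0.175,0,0,-0.072],
    [0,-0.138,0.522,0.349,0,0,-0.144],
    [0,-0.138,0.522,0.4,0,0,-0.144],
    [0,-0.138,0.522,0.4,0,0,-0.144],
    [0,-0.138,0.522,0.4,0,0,-0.144],
  ],
)

```text
time_s: 40.4
position: [0.4789, 0.0736, 0.1951]
orientation: [-3.141, -0.001, -2.396]
wrist_force: [-0.1, -1.0, -2.5]
finger_gap: 0.0446
finger_force: 62.3
```

```bash
rm -f cmd.json
python3 - <<'E'
from plan import *
wf();a=W(-.085,0)
plan([(*a,.165,223,0,0,2)])
plan([(*a,.1355,223,0,0,2)],.012)
E
```

```text
t 40.4 washer xy mm -85.8 -2.2 z 0.1951 F [-0.1 -1.  -2.5] rpy [-3.141e+00 -1.000e-03 -2.396e+00] gap 0.0446
[[0,-0.009,0.023,0.301,0,0,-0.002],[0,-0.009,0.023,0.301,0,0,-0.002],[0,-0.009,0.023,0.301,0,0,-0.002]]
[[0,0,0,0.098,0,0,0],[0,0,0,0.197,0,0,0],[0,0,0,0.295,0,0,0],[0,0,0,0.295,0,0,0],[0,0,0,0.295,0,0,0]]
```

Call:
apply_moves(
  motion=[
    [0,-0.009,0.023,0.301,0,0,-0.002],
    [0,-0.009,0.023,0.301,0,0,-0.002],
    [0,-0.009,0.023,0.301,0,0,-0.002],
  ],
)

```text
time_s: 40.7
position: [0.4776, 0.0759, 0.1651]
orientation: [3.141, -0.002, -2.391]
wrist_force: [-0.7, -0.2, -3.8]
finger_gap: 0.0445
finger_force: 63.0
```

Call:
apply_moves(
  motion=[
    [0,0,0,0.1,0,0,0],
    [0,0,0,0.2,0,0,0],
    [0,0,0,0.295,0,0,0],
    [0,0,0,0.295,0,0,0],
    [0,0,0,0.295,0,0,0],
  ],
)

```text
time_s: 41.2
position: [0.4779, 0.0764, 0.1351]
orientation: [-3.141, -0.001, -2.39]
wrist_force: [1.4, -1.8, -1.2]
finger_gap: 0.0444
finger_force: 64.8
```

Call:
apply_moves(
  motion=[
    [0,0,0,0.01,0,0,0],
    [0,0,0,0.01,0,0,0],
  ],
)

```text
time_s: 41.4
position: [0.4783, 0.0763, 0.1348]
orientation: [-3.14, -0.0, -2.39]
wrist_force: [1.4, -2.0, 3.0]
finger_gap: 0.0446
finger_force: 65.2
```

Call:
apply_moves(
  motion=[
    [0.4,0,0,0,0,0,0],
    [0.7,0,0,0,0,0,0],
    [0.7,0,0,0,0,0,0],
    [0.7,0,0,0,0,0,0],
    [0.7,0,0,0,0,0,0],
  ],
)

```text
time_s: 41.9
position: [0.477, 0.077, 0.1339]
orientation: [3.141, -0.002, -2.389]
wrist_force: [0.0, 0.1, 0.1]
finger_gap: 0.0599
finger_force: 0.0
```

Call:
apply_moves(
  motion=[
    [0.7,0,0,-0.25,0,0,0],
    [0.7,0,0,-0.5,0,0,0],
    [0.5,0.3,0,-0.55,0,0,0],
    [0.36,0.63,0,-0.55,0,0,0],
    [0.36,0.63,0,-0.55,0,0,0],
    [0.36,0.63,0,-0.55,0,0,0],
    [0.36,0.63,0,-0.55,0,0,0],
  ],
)

```text
time_s: 42.6
position: [0.4319, 0.0346, 0.1893]
orientation: [3.141, -0.001, -2.389]
wrist_force: [-0.2, 0.5, -0.4]
finger_gap: 0.0309
finger_force: 0.0
```

```bash
rm -f cmd.json
python3 - <<'E'
from plan import *
push()
E
```

```text
t 42.6 washer xy mm -146.9 1.3 z 0.1893 F [-0.2  0.5 -0.4] rpy [ 3.141e+00 -1.000e-03 -2.389e+00] gap 0.0309
on rails 295 [[-113.0, -21.0, 152.0], [-82.0, -4.0, 165.0], [-56.0, 20.0, 170.0]]
[[0.36,0.007,-0.005,-0.003,0,-0.05,0],[0.36,0.014,-0.009,-0.005,0,-0.099,0.001],[0.36,0.022,-0.014,-0.008,0.001,-0.149,0.001],[0.36,0.022,-0.014,0.159,0.001,-0.149,0.001],[0.36,0.022,-0.014,0.326,0.001,-0.149,0.001],[0.36,0.022,-0.014,0.492,0.001,-0.149,0.001],[0.36,0.022,-0.014,0.492,0.001,-0.149,0.001],[0.36,0.022,-0.014,0.492,0.001,-0.149,0.001],[0.36,-0.151,-0.015,0.492,0.001,-0.149,0.001],[0.36,-0.323,-0.015,0.492,0.001,-0.149,0.001],[0.36,-0.496,-0.016,0.492,0.001,-0.149,0.001],[0.36,-0.668,-0.016,0.492,0.001,-0.149,0.001]]
[[0.36,-0.163,0,0.05,0,0,0],[0.36,-0.326,0,0.1,0,0,0],[0.36,-0.488,0,0.15,0,0,0],[0.36,-0.651,0,0.199,0,0,0],[0.36,-0.651,0,0.199,0,0,0],[0.36,-0.651,0,0.199,0,0,0]]
back
[[0.5,0.263,0,-0.133,0,0,0],[0.5,0.526,0,-0.265,0,0,0],[0.6,0.553,0,-0.517,0,0.05,0],[0.6,0.58,0,-0.77,0,0.099,0]]
[[0.6,0.076,-0.001,-0.242,-0.001,0.05,0],[0.75,0.227,-0.245,-0.397,0.002,0.05,0.058],[0.75,0.378,-0.489,-0.553,0.005,0.05,0.116],[0.75,0.528,-0.733,-0.708,0.008,0.05,0.173],[0.75,0.679,-0.978,-0.864,0.011,0.049,0.231]]
[[0.75,0.039,-0.292,-0.14,0,0,0.057],[0.75,0.039,-0.292,-0.14,0,0,0.057],[0.75,0.039,-0.292,-0.14,0,0,0.057]]
```

Call:
apply_moves(
  motion=[
    [0.36,0.007,-0.005,-0.003,0,-0.05,0],
    [0.36,0.014,-0.009,-0.005,0,-0.099,0.001],
    [0.36,0.022,-0.014,-0.008,0.001,-0.149,0.001],
    [0.36,0.022,-0.014,0.159,0.001,-0.149,0.001],
    [0.36,0.022,-0.014,0.326,0.001,-0.149,0.001],
    [0.36,0.022,-0.014,0.492,0.001,-0.149,0.001],
    [0.36,0.022,-0.014,0.492,0.001,-0.149,0.001],
    [0.36,0.022,-0.014,0.492,0.001,-0.149,0.001],
    [0.36,-0.151,-0.015,0.492,0.001,-0.149,0.001],
    [0.36,-0.323,-0.015,0.492,0.001,-0.149,0.001],
    [0.36,-0.496,-0.016,0.492,0.001,-0.149,0.001],
    [0.36,-0.668,-0.016,0.492,0.001,-0.149,0.001],
  ],
)

```text
time_s: 43.85
position: [0.4826, 0.0787, 0.1412]
orientation: [-3.139, 0.298, -2.391]
wrist_force: [0.0, -0.2, -0.5]
finger_gap: 0.0304
finger_force: 0.3
```

Call:
apply_moves(
  motion=[
    [0.36,-0.163,0,0.05,0,0,0],
    [0.36,-0.326,0,0.1,0,0,0],
    [0.36,-0.488,0,0.15,0,0,0],
    [0.36,-0.651,0,0.199,0,0,0],
    [0.36,-0.651,0,0.199,0,0,0],
    [0.36,-0.651,0,0.199,0,0,0],
  ],
)

```text
time_s: 44.45
position: [0.5313, 0.1247, 0.1403]
orientation: [-3.141, 0.297, -2.391]
wrist_force: [-0.9, -1.1, -0.1]
finger_gap: 0.0307
finger_force: 0.6
```

```bash
python3 -c "
from plan import *
wf()"
```

```text
t 44.45 washer xy mm -12.7 -0.6 z 0.1403 F [-0.9 -1.1 -0.1] rpy [-3.141  0.297 -2.391] gap 0.0307
```

Call:
apply_moves(
  motion=[
    [0.5,0.263,0,-0.133,0,0,0],
    [0.5,0.526,0,-0.265,0,0,0],
    [0.6,0.553,0,-0.517,0,0.05,0],
    [0.6,0.58,0,-0.77,0,0.099,0],
    [0.6,0.58,0,-0.77,0,0.099,0],
  ],
)

```text
time_s: 44.95
position: [0.4776, 0.073, 0.2015]
orientation: [-3.134, 0.104, -2.389]
wrist_force: [0.7, 0.4, 0.2]
finger_gap: 0.0511
finger_force: 0.0
```

```bash
rm -f cmd.json
python3 - <<'E'
from plan import *
plan([(*W(-.09,0),.27,223,.6,-25,2)])
wf()
E
```

```text
[[0.6,-0.015,0.004,-0.228,-0.001,-0.055,0.001],[0.6,-0.029,0.008,-0.456,-0.002,-0.111,0.001],[0.6,-0.044,0.012,-0.684,-0.004,-0.166,0.002],[0.6,-0.044,0.012,-0.684,-0.004,-0.166,0.002],[0.6,-0.044,0.012,-0.684,-0.004,-0.166,0.002]]
t 44.95 washer xy mm -87.2 -1.7 z 0.2015 F [0.7 0.4 0.2] rpy [-3.134  0.104 -2.389] gap 0.0511
```

Call:
apply_moves(
  motion=[
    [0.6,-0.015,0.004,-0.228,-0.001,-0.055,0.001],
    [0.6,-0.029,0.008,-0.456,-0.002,-0.111,0.001],
    [0.6,-0.044,0.012,-0.684,-0.004,-0.166,0.002],
    [0.6,-0.044,0.012,-0.684,-0.004,-0.166,0.002],
    [0.6,-0.044,0.012,-0.684,-0.004,-0.166,0.002],
  ],
)

```text
time_s: 45.45
position: [0.4715, 0.0699, 0.2653]
orientation: [3.133, 0.433, -2.399]
wrist_force: [-0.5, -0.2, 0.2]
finger_gap: 0.0508
finger_force: 0.0
```

```bash
rm -f cmd.json
python3 - <<'E'
from plan import *
wf();s=status.read_state()
w,d=get_image("wrist");c=get_calibration("wrist");H=np.array(c["hand_eye"])
# fisheye cloud (depth along optical axis)
v,u=np.indices(d.shape);x=(u-c["cx"])/c["fx"];y=(v-c["cy"])/c["fy"];r=np.hypot(x,y)+1e-9;t=np.tan(np.minimum(r,1.5))
P3=np.stack([x/r*t*d,-y/r*t*d,-d],-1)
Rw=Ro.from_euler("xyz",s["orientation"]).as_matrix()
Q=(P3@H[:3,:3].T+H[:3,3])@Rw.T+s["position"]
A=inv(Q.reshape(-1,3),WO,WY).reshape(Q.shape);m=(d>0)&(abs(A[...,1])<36)&(A[...,2]>132)&(A[...,2]<180)&(A[...,0]>-30)&(A[...,0]<120)
print(m.sum());B=A[m]
for z in range(132,180,8):
    b=B[(B[:,2]>=z)&(B[:,2]<z+8)];print(z,len(b),np.percentile(b[:,0],[5,50,95]).round(1) if len(b) else '')
cv2.imwrite("pics/w8.png",w[:,:,::-1])
p=W(-.013,-.104);
print('start');plan([(*W(-.06,-.07),.26,223,0,0,0),(*p,.22,223,0,0,2)])
plan([(*p,.172,223,0,0,2)])
E
```

```text
t 45.45 washer xy mm -93.9 0.1 z 0.2653 F [-0.5 -0.2  0.2] rpy [ 3.133  0.433 -2.399] gap 0.0508
2888
132 421 [-3.2 -2.5 -1.7]
140 438 [-3.4 -2.5 -1.7]
148 474 [-3.3 -2.4 -1.6]
156 511 [-3.3 -2.4 -1.5]
164 520 [-3.3 -2.3 -1.4]
172 524 [-3.4 -2.4 -1.5]
start
[[0,-0.071,-0.178,0.046,0.001,0.054,0],[0,-0.141,-0.356,0.092,0.002,0.108,-0.001],[0,-0.212,-0.534,0.138,0.003,0.162,-0.001],[0,-0.282,-0.711,0.183,0.003,0.216,-0.002],[0,-0.413,-0.882,0.462,0.003,0.216,-0.002]]
[[0,-0.235,-0.17,0.2,0,0,0],[0,-0.235,-0.17,0.2,0,0,0],[0,-0.235,-0.17,0.2,0,0,0]]
[[0,0,0,0.24,0,0,0],[0,0,0,0.48,0,0,0],[0,0,0,0.48,0,0,0],[0,0,0,0.48,0,0,0]]
```

View pics/w8.png

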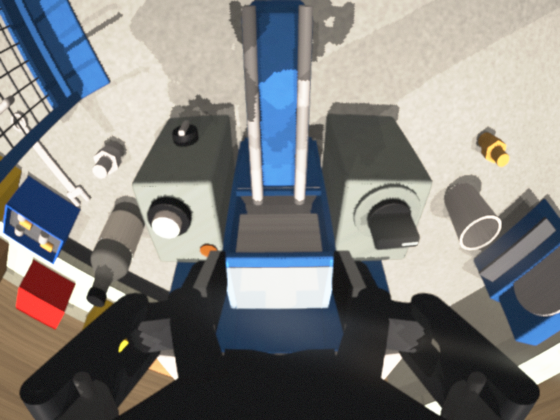

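The wrist view shows the flap shut at (280,235), a vertical plane at washer x ≈ −2 over its whole height. The rails are empty, the switch bar lies crosswise at (390,225), and the white start button is at (167,222). Now I go to the button.

Call:
apply_moves(
  motion=[
    [0,-0.071,-0.178,0.046,0.001,0.054,0],
    [0,-0.141,-0.356,0.092,0.002,0.108,-0.001],
    [0,-0.212,-0.534,0.138,0.003,0.162,-0.001],
    [0,-0.282,-0.711,0.183,0.003,0.216,-0.002],
    [0,-0.35,-0.85,0.3,0.003,0.216,-0.002],
    [0,-0.413,-0.882,0.462,0.003,0.216,-0.002],
  ],
)

```text
time_s: 46.1
position: [0.5751, 0.0458, 0.2399]
orientation: [3.141, 0.001, -2.39]
wrist_force: [0.7, 0.4, -0.2]
finger_gap: -0.0001
finger_force: 0.0
```

Call:
apply_moves(
  motion=[
    [0,-0.235,-0.17,0.2,0,0,0],
    [0,-0.235,-0.17,0.2,0,0,0],
    [0,-0.235,-0.17,0.2,0,0,0],
  ],
)

```text
time_s: 46.4
position: [0.6013, 0.0496, 0.2192]
orientation: [3.139, -0.001, -2.39]
wrist_force: [-0.9, -0.8, 0.4]
finger_gap: 0.0001
finger_force: 0.0
```

```bash
rm -f cmd.json
python3 - <<'E'
from plan import *
wf();plan([(*W(-.013,-.104),.172,223,0,0,3)])
E
```

```text
t 46.4 washer xy mm -12.7 -103.3 z 0.2192 F [-0.9 -0.8  0.4] rpy [ 3.139e+00 -1.000e-03 -2.390e+00] gap 0.0001
[[0,0.001,-0.004,0.236,0.001,0,0],[0,0.002,-0.009,0.472,0.001,-0.001,0.001],[0,0.002,-0.009,0.472,0.001,-0.001,0.001],[0,0.002,-0.009,0.472,0.001,-0.001,0.001],[0,0.002,-0.009,0.472,0.001,-0.001,0.001]]
```

Call:
apply_moves(
  motion=[
    [0,0,-0.005,0.24,0,0,0],
    [0,0,-0.009,0.47,0,0,0],
    [0,0,-0.009,0.47,0,0,0],
    [0,0,-0.009,0.47,0,0,0],
  ],
)

```text
time_s: 46.8
position: [0.6021, 0.048, 0.1742]
orientation: [-3.141, -0.0, -2.391]
wrist_force: [0.7, -0.0, -0.2]
finger_gap: -0.0001
finger_force: 0.0
```

Call:
apply_moves(
  motion=[
    [0,0,0,0.05,0,0,0],
    [0,0,0,0.1,0,0,0],
    [0,0,0,0.13,0,0,0],
    [0,0,0,0.15,0,0,0],
    [0,0,0,0.165,0,0,0],
    [0,0,0,0.165,0,0,0],
    [0,0,0,0.165,0,0,0],
  ],
)

```text
time_s: 47.5
position: [0.6025, 0.0479, 0.1568]
orientation: [-3.141, -0.0, -2.391]
wrist_force: [1.0, -0.3, 4.2]
finger_gap: -0.0003
finger_force: 2.2
```

Not quite at the stop (4.2 N). I press a little more, aiming for about 8–15 N.

Call:
apply_moves(
  motion=[
    [0,0,0,0.015,0,0,0],
    [0,0,0,0.025,0,0,0],
    [0,0,0,0.025,0,0,0],
  ],
)

```text
time_s: 47.8
position: [0.6026, 0.0479, 0.156]
orientation: [-3.141, -0.0, -2.391]
wrist_force: [-3.2, -0.7, 12.7]
finger_gap: 0.0
finger_force: 6.7
```

Call:
apply_moves(
  motion=[
    [0,0,0,0.01,0,0,0],
    [0,0,0,0.01,0,0,0],
    [0,0,0,-0.2,0,0,0],
    [0,0,0,-0.6,0,0,0],
    [0,0,0,-0.95,0,0,0],
    [0,0,0,-0.95,0,0,0],
  ],
)

```text
time_s: 48.4
position: [0.6046, 0.0484, 0.2537]
orientation: [-3.137, 0.005, -2.391]
wrist_force: [-0.3, 0.3, 0.2]
finger_gap: 0.0001
finger_force: 0.0
```

Call:
apply_moves(
  motion=[
    [0,0.4,-0.3,-0.2,0,0,0],
    [0,0.8,-0.6,-0.3,0,0,0],
    [0,0.9,-0.9,-0.3,0,0,0],
    [0,0.9,-0.9,-0.3,0,0,0],
    [0,0.9,-0.9,-0.3,0,0,0],
  ],
)

```text
time_s: 48.9
position: [0.5973, -0.0801, 0.2772]
orientation: [3.139, -0.002, -2.393]
wrist_force: [0.2, 0.2, -0.1]
finger_gap: -0.0001
finger_force: 0.0
```

Run:
```python
from plan import *
wf();p,d=get_image("top");X=cloud(d,get_calibration("top"))
m=(X[...,2]>.172)&(X[...,2]<.192);m[:235]=0;m[265:]=0;m[:,:160]=0;m[:,195:]=0
print('bar',cv2.minAreaRect((X[m][:,:2]*1000).astype(np.float32)))
A=inv(X.reshape(-1,3),WO,WY);B=A[(np.hypot(A[:,0]+13,A[:,1]+104)<9)];print('button top',np.median(B[:,2]))
d0=np.load("pics/top0.npy");o=cv2.imread("pics/top0.png");df=cv2.absdiff(o,np.ascontiguousarray(p[:,:,::-1])).max(2)
cv2.imwrite("pics/f.png",np.ascontiguousarray(p[:,:,::-1]))
```

```text
t 48.9 washer xy mm -104.2 -195.4 z 0.2772 F [ 0.2  0.2 -0.1] rpy [ 3.139e+00 -2.000e-03 -2.393e+00] gap -0.0001
bar ((458.34375, 201.5010528564453), (14.557177543640137, 41.456356048583984), 43.683841705322266)
button top 163.43922372266027
```

View pics/f.png

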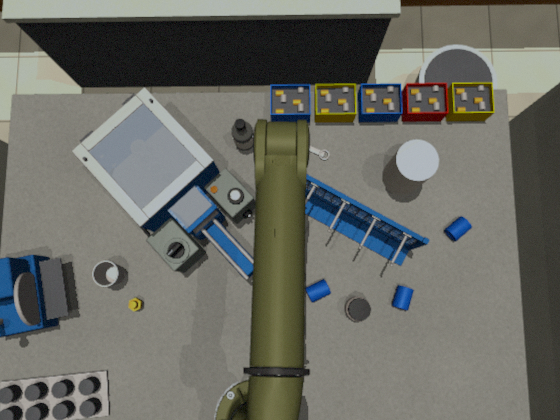

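The final top view shows all hooks empty at (340,225), the rails clear, the button back out at (236,196) and the switch bar crosswise at (176,250). The look-alikes and visible bystanders are where they were. I hand the job in.

```bash
python3 -c "
from plant import workorder
print(workorder.close_job())"
```

```text
the job is handed in; nothing more can be done
None
```

I switched the washer on, put all four ferrules inside with the flap shut behind them, pressed the start button down and let it spring back, and handed in the job at about 49 s; the judge returned no result.

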